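# Crank the tube cradle over to its next line and lock it

### The arm

A 6-joint arm with a two-finger parallel gripper is mounted at the origin on the work surface. World frame = base frame: x ahead of the robot, y to its left, z up, the work surface at z = 0. Lengths are in mm, angles in degrees, forces in N, time in s.
With the tool pointing down it reaches from about 350 to 850 mm from the base axis. Payload 8.1 kg.
Tool frame: the origin (TCP) lies midway between the tips of the shut fingers; the grasp point (between the pads) lies 19 mm behind it (r.tcp_to_grasp is the distance from the TCP to the grasp point, in mm); z points along the fingers, y is the direction in which the jaws open and shut (so a half turn about z gives the same grasp; the last joint's range is limited). The gripper opens to 85 mm and grips with 20 to 120 N. Pads are 22 mm wide; open, the fingers measure 114 mm over their backs; the gripper's body (76 mm by 85 mm) begins 54 mm behind the grasp point. The pads swing forward as they close: fully open they stand 13 mm farther back than shut.
Start: joints at [70.05, 7.471, 85.268, -0, 87.261, -4.893], TCP at [155.849, 579.41, 231.292] pointing down, gripper open.
Joint ranges: [-169.43, 169.43], [-51.17, 129.36], [1.28, 143.12], [-76.62, 256.62], [0, 156.53], [-152.29, 152.29]. Speed limits (degrees/s): [136.94, 136.94, 159.86, 180, 180, 180].

### API

Orientations are given as [roll, pitch, yaw] about the fixed x, y, z axes, in that order (R = Rz(yaw) Ry(pitch) Rx(roll)).
In Python, from bench import r gives the robot as it stands.
- The arm moves only by the tool jog_arm, never from a script. Its argument "targets" is a list of rows, each a list of 7 numbers: the shift along the tool's x, y, z in m, then the turn, a rotation vector about the tool's x, y, z in rad, then the closure, from 0 (fully open) to 1 (shut). In form: [[dx, dy, dz, wx, wy, wz, claw], ...]. A call has 1 to 5 rows; each row is the pose to reach, as a shift and turn from the pose commanded when the call began, along the tool's axes at that moment; what a row does not reach only later rows make up. A row lasts 1/12 s, in which the tool goes at most 41.7 mm and 7.16 degrees, less where a joint would pass 70% of its speed; a pose out of reach is approached as far as the arm can. A call with a gripper value outside its range is refused whole. The fingers move at their own pace and stop on an object; "newtons" is the grip in N (left out, the last holds). Time passes only in rows, so rows that repeat a pose let the fingers close. It gives the time, the measured TCP pose, the force and the opening at its end, in the units of the state.
- r.sense(): the state, without advancing time (a new reading comes with each control period).
- r.snapshot(name): name is "scene" or "top" or "wrist"; returns a dict with "pixels" (480x640x3 uint8, red, green, blue), "fx", "fy", "cx", "cy" (pixels), "origin" and "attitude" of the camera in the world. Camera axes: x right, y down, z forward; pixel columns grow to the right and rows downward; lengths in mm; the calibration is good to about 2 mm. The wrist camera is an equidistant fisheye: a pixel r from the principal point sees the ray r / f radians off the axis. A picture is of the moment at which its call begins. There is no depth.
- r.hand_in(): hands the job in, once; it reports no verdict.
The state is a dict: "time": time; "joint_pos": joint angles; "qd": joint speeds; "joint_efforts": joint torques, N m; "tool_pos": TCP position; "tcp_rot": TCP orientation; "ft_force": force on the tool from outside, world axes, zero at the start; "wrist_torque": the same for the moment, N m; "finger_gap": finger opening in mm.
Only numpy, scipy, OpenCV 4.12 (cv2) and the standard library are available. Lean on these libraries where they do the work, as an engineer would, in place of code of your own. Each camera call takes 0.05 s, during which the arm holds its last target.

### The job

On the tilt stage, crank the handwheel clockwise (seen from above) until the next long line of the graduated drum, 15 degrees of tilt, stands at the pointer, without running past it, and so gently that the stage's lift-off head never rises from its seats. Then push the clamp lever clockwise with closed fingers (do not grip it) until it stops, press it snug there with about 15 N, never much over 25 N, and let go. Do not touch the tubes or disturb the other things on the bench.

Things in the scene. Friction and masses are not known exactly. Their poses are not given: they have to be found in the camera images.
- stage: Bench-top tilt stage, screwed down: aluminium base plate 250 x 290 mm with a tube cradle tilting about a level axis (along y, 85 mm up) between a grey split bearing block (right, -y) and a grey worm gear case (left, +y). Origin at bench height under the middle; +x towards its back, +y to its left, z up. Highest parts: handwheel handle 204 mm, clamp ball 158 mm, tube caps about 142 mm.
- cradle (a joint): Tilt of the tube cradle, rad: 0 upright, growing as the tube tops lean to the stage's front (-x). It starts 1 to 5 degrees past upright; the next long line is 15 degrees = 0.2618 rad. The cradle is driven only by the handwheel, 90 to 1: one turn clockwise (seen from above) adds 4 degrees = 0.0698 rad. No backlash; it stays where it is left.
- drum_top (a point): Point on top of the graduated drum (90 mm in diameter) on the cradle's right end, fixed to the stage at the pointer's tip, 132 mm above the bench. The drum has a line every 5 degrees and a long line, across its whole width, every 15; the line at the pointer tells the tilt.
- tuberack: White rack, 80 x 90 x 70 mm, with capped centrifuge tubes (caps 21 mm in diameter), dropped into the cradle and tilting with it; origin at the middle of its underside. Not to be touched.
- handle_grip (a point): Middle of the handwheel's revolving handle, where to grip it: upright black cylinder 16 mm in diameter, 24 mm below and 18 mm above this point. It stands about 3 cm from the hub, spins freely on its pin (the gripper need not turn) and drags with 2.5 N. The hub of the black 84 mm handwheel lies roughly 6 cm in front of and 10 cm left of the stage's origin: feel for the true circle.
- head (a joint): Lift of the stage's upper part (the head: everything above the base plate, 1.9 kg), rad: 0 seated. It is hooked at the front of the base plate and held down only by its weight: its back lifts when the handle is pulled towards the stage's front (-x) with more than about 9 N in all, the drag included. Past 0.004 rad (0.6 mm at the handle) it is off its seats.
- clamp: Black clamp lever turning about an upright screw on the bearing block's top; origin on the screw's axis, 115 mm above the bench. It starts loose, the ball out to the stage's right; it tightens clockwise (seen from above), the ball coming round to the front. It swings 60 to 80 degrees with a drag of 2 to 4.5 N at the ball, then stops: tight. It stays where it is left.
- lever_ball (a point): Centre of the ball, 21 mm in diameter, at the clamp lever's end: 70 mm from the screw's axis, 147 mm above the bench. The arm to it is a bar 10 mm thick sloping up from the hub. Loose, it stands over 150 mm to the right of the stage's origin (y in the stage's frame); tight, it has come round to the front.
- vial0: Small clear vial with a white cap, 13 mm in diameter, 46 mm tall, standing in front of the stage; bystander.
- vial1: Another such vial; bystander.
- vialblock: Green block, 100 x 140 x 50 mm, full of small vials, right of the stage; bystander.
- tubestand: Red tube stand, 75 x 200 x 90 mm, with two large capped tubes (120 mm tall), left of the stage; bystander.
- media: Bottle 64 mm in diameter, 100 mm tall, behind the stage on the left; bystander.
- beaker: Glass beaker 70 mm in diameter, 80 mm tall, on the left; bystander.
- filler: White pistol-shaped pipette filler, lying on its side, 34 mm thick, on the right near the robot; bystander.

How it is judged (in metres and radians):
On the way, in this order (a step that is already met when the one before it is completed fails the run):
1. the cradle stands at the 15 degree line (within 1.2 degrees) while the clamp lever is still loose (value of joint cradle between 0.2408 and 0.2828 rad and y of lever_ball in the frame of stage below -0.15 m), for 0.2 s.
2. the clamp lever is at the end of its swing and pressed snug there by the fingers with over 9 N (y of lever_ball in the frame of stage above -0.124 m and contact force between the fingers and clamp above 9 N), for 0.1 s.
At the end, for the whole second after the job is handed in: The cradle stands at the 15 degree line within 1.2 degrees, the head is seated, and the clamp lever is at rest at the tight end of its swing (its ball less than 124 mm to the right of the stage's origin, in the stage's frame) (value of joint cradle between 0.2408 and 0.2828 rad and y of lever_ball in the frame of stage above -0.124 m and value of joint head below 0.004 rad and linear speed of clamp below 0.01 m/s); the robot touches nothing.
It fails at once if the stage's head is lifted off its seats (value of joint head above 0.004 rad).
It fails at once if the cradle is run past the line by more than 2.5 degrees (value of joint cradle above 0.3054 rad).
It fails at once if the clamp lever is gripped or forced (contact force between the fingers and clamp above 38 N).
It fails at once if the tube rack is touched (contact force between any of the fingers, the arm and tuberack above 2 N).
It fails at once if a bystander is disturbed (distance of any of vial0, vial1, vialblock, tubestand, media, beaker, filler from where it was at the start of the episode above 0.02 m).
It also fails if it takes over 72 s, if anything falls off the work surface, if the arm or the gripper's body presses on something with over 40 N, if the wrist force passes 120 N, or if a joint passes its speed limit or range.

## Working session

There is one attempt and no reset: what is moved stays moved. The work goes in short steps, Python scripts to look and compute and a tool call to move; the robot and the scene stay as the last step left them, time stands still between calls to the robot, and variables do not carry over. Pictures are saved under pics/ and viewed, and the job is handed in when it is done.

Besides the shell and the picture viewer there is one more tool, called after "Request:" as name(argument=value, ...) on one line, values as JSON. jog_arm: Moves the arm, as the interface text tells. Its arguments: {"type":"object","properties":{"targets":{"type":"array","items":{"type":"array","items":{"type":"number"}}},"newtons":{"type":"number"}},"required":["targets"]}

```bash
ls; mkdir -p pics
python3 - <<'E'
from bench import r
import cv2, json
s=r.sense(); print({k:s[k] for k in s})
print(r.tcp_to_grasp)
for n in ("scene","top","wrist"):
    p=r.snapshot(n); cv2.imwrite(f"pics/{n}0.png",cv2.cvtColor(p["pixels"],cv2.COLOR_RGB2BGR))
    print(n,{k:p[k] for k in p if k!="pixels"})
E
```

```text
pics
{'time': 0.0, 'joint_pos': array([ 7.00492089e+01,  7.51627434e+00,  8.53296923e+01,  2.75602714e-04,
        8.72611583e+01, -4.89474315e+00]), 'qd': array([ 0.0257492 , -0.07561685,  0.04647279,  0.03591766, -0.01896529,
       -0.06145863]), 'joint_efforts': array([ 1.61631109e-03, -5.69413733e+01, -5.00542796e+01, -1.85996805e-04,
        1.50550558e-02,  2.76347419e-05]), 'tool_pos': array([155.66324974, 578.88491257, 230.22831291]), 'tcp_rot': array([-1.79893289e+02, -9.41474385e-03,  1.64943930e+02]), 'ft_force': array([ 0.32486699, -0.1636562 , -0.39257576]), 'wrist_torque': array([-0.00311101,  0.03766752, -0.03532573]), 'finger_gap': 85.20332734836224}
18.700000000000003
scene {'fx': 478.081300096489, 'fy': 478.081300096489, 'cx': 314.87108562898175, 'cy': 233.9079299886041, 'origin': array([1488.66190829, -392.31316449, 1179.34361884]), 'attitude': array([-135.39601426,   -0.97074219,   71.30818814])}
top {'fx': 470.9851609638885, 'fy': 470.9851609638885, 'cx': 320.4037465916172, 'cy': 239.31426078540431, 'origin': array([ 288.43601211,  -80.83473139, 1278.38571234]), 'attitude': array([-167.7414105 ,   -0.25100623,  -83.57847696])}
wrist {'fx': 371.64829954431775, 'fy': 371.64829954431775, 'cx': 318.54797106811793, 'cy': 244.62815582576985, 'origin': array([ 85.32445085, 598.48877725, 372.83074634]), 'attitude': array([1.63083348e+02, 7.51044465e-02, 7.49081964e+01])}
```

View pics/scene0.png

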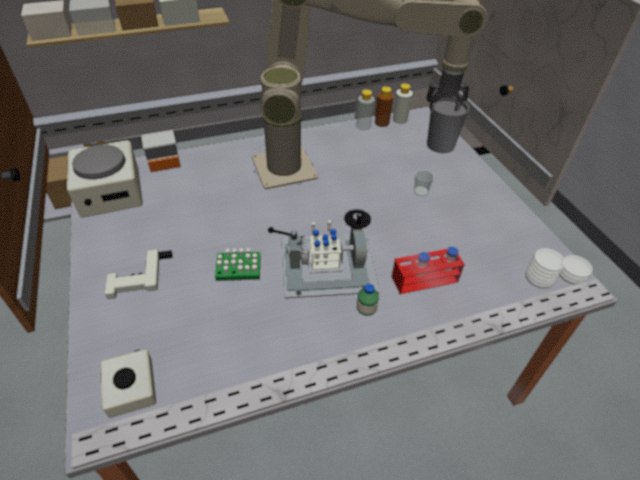

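View pics/top0.png

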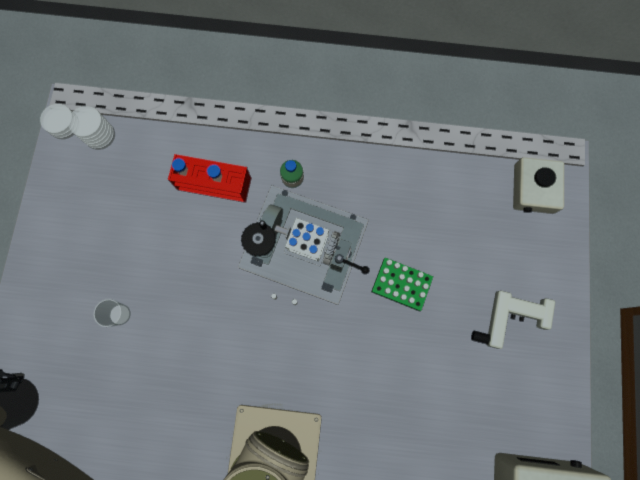

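View pics/wrist0.png

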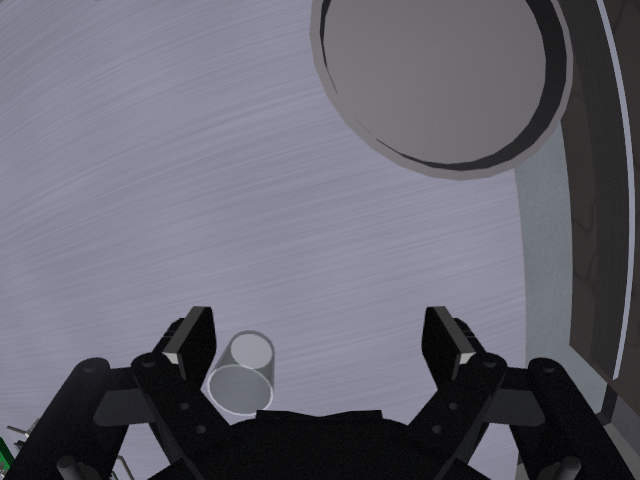

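The top view shows the stage around (305,245), the handwheel at (258,238), the clamp lever from (338,259) to the ball at (366,270), and vials at (274,296) and (295,301). I'll zoom in and cast rays next.

```bash
cat > h.py <<'E'
import numpy as np, cv2
from scipy.spatial.transform import Rotation as R
from bench import r
def snap(n,name=None):
    p=r.snapshot(n)
    if name: cv2.imwrite(f"pics/{name}.png",cv2.cvtColor(p["pixels"],cv2.COLOR_RGB2BGR))
    return p
def Rm(p): return R.from_euler('xyz',p["attitude"],degrees=True).as_matrix()
def ray(p,u,v,fish=False):
    x=(u-p["cx"])/p["fx"]; y=(v-p["cy"])/p["fy"]
    if fish:
        t=np.hypot(x,y); d=np.array([x/t*np.sin(t),y/t*np.sin(t),np.cos(t)]) if t>0 else np.array([0,0,1.])
    else: d=np.array([x,y,1.])
    return Rm(p)@(d/np.linalg.norm(d))
def onz(p,u,v,z,fish=False):
    d=ray(p,u,v,fish); o=np.array(p["origin"]); return o+d*(z-o[2])/d[2]
def proj(p,X,fish=False):
    c=Rm(p).T@(np.array(X,float)-p["origin"])
    if fish:
        t=np.arctan2(np.hypot(c[0],c[1]),c[2]); h=np.hypot(c[0],c[1])
        return p["cx"]+p["fx"]*t*c[0]/h,p["cy"]+p["fy"]*t*c[1]/h
    return p["cx"]+p["fx"]*c[0]/c[2],p["cy"]+p["fy"]*c[1]/c[2]
def crop(p,u0,v0,w,h,s,name):
    im=cv2.cvtColor(p["pixels"],cv2.COLOR_RGB2BGR)[v0:v0+h,u0:u0+w]
    cv2.imwrite(f"pics/{name}.png",cv2.resize(im,None,fx=s,fy=s,interpolation=cv2.INTER_CUBIC))
E
python3 - <<'E'
from h import *
p=snap("top"); crop(p,230,180,150,130,5,"topc"); 
q=snap("scene"); crop(q,250,200,150,110,5,"scenec")
for u,v,z,n in [(258,238,160,"wheel"),(338,259,120,"screw"),(366,270,147,"ball"),(274,296,46,"v"),(295,301,46,"v"),(273,190,8,"c"),(367,220,8,"c"),(339,303,8,"c"),(239,268,8,"c")]:
    print(n,onz(p,u,v,z).round(1))
E
```

```text
wheel [516.6  92.5 160. ]
screw [ 494.1 -107.   120. ]
ball [ 470.1 -176.6  147. ]
v [391.1  47.1  46. ]
v [384.4  -8.9  46. ]
c [689.8  93.4   8. ]
c [ 632.7 -178.3    8. ]
c [ 395.3 -124.6    8. ]
c [459.  155.7   8. ]
```

View pics/topc.png

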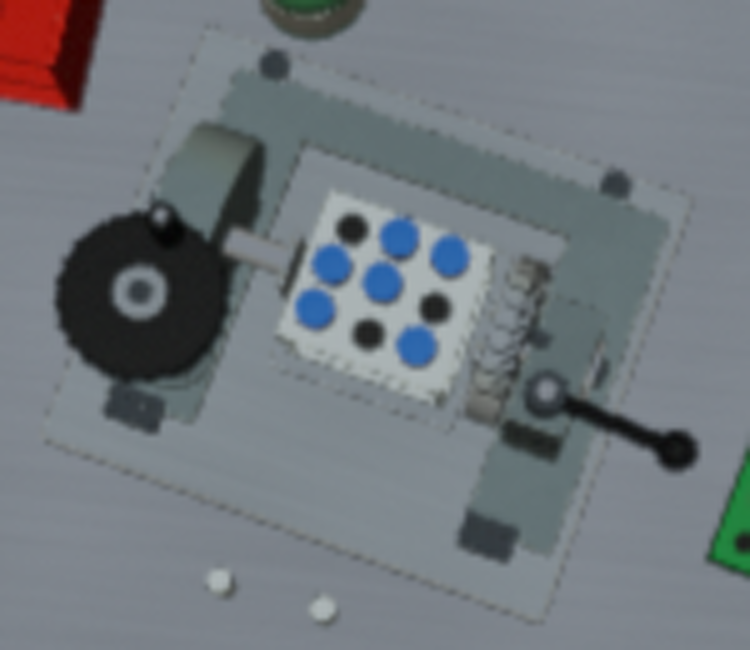

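View pics/scenec.png

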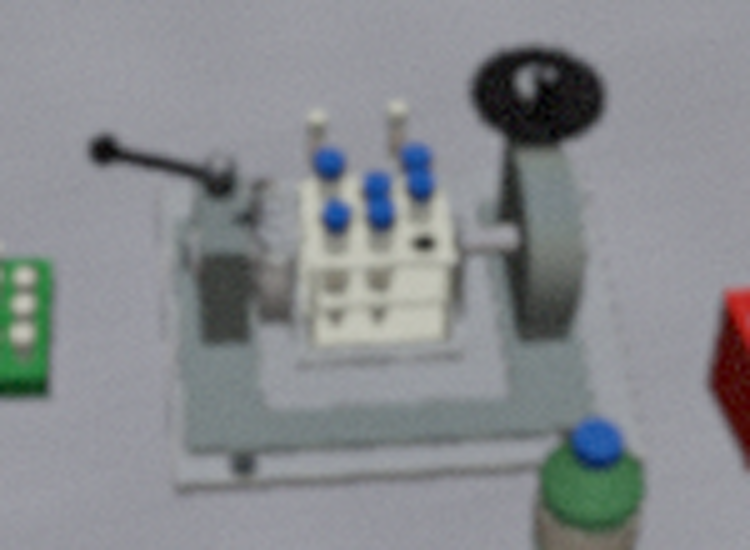

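Run:
```python
from h import *
p=snap("top"); q=snap("scene")
# edges of base (top face z~8?)
f=lambda a,b:(230+a/5,180+b/5)
C=np.array([onz(p,*f(a,b),6)[:2] for a,b in [(210,28),(690,195),(540,622),(45,440)]])
TL,TR,BR,BL=C; print(C.round(1)); print([np.linalg.norm(C[i]-C[(i+1)%4]).round(1) for i in range(4)])
o=C.mean(0); ex=((TL+TR)-(BL+BR))/2; ex/=np.linalg.norm(ex)
ey=((TL+BL)-(TR+BR))/2; ey/=np.linalg.norm(ey); print(o,np.degrees(np.arctan2(ex[1],ex[0])),np.degrees(np.arctan2(-ey[0],ey[1])))
yaw=(np.arctan2(ex[1],ex[0])+np.arctan2(-ey[0],ey[1]))/2
ex=np.array([np.cos(yaw),np.sin(yaw)]);ey=np.array([-ex[1],ex[0]])
def st(P): d=P[:2]-o; return (d@ex).round(1),(d@ey).round(1)
for n,(a,b),z in [("hub",(140,292),165),("hubdisc",(142,297),160),("handletop",(162,215),204),("ball",(677,450),147),("screw",(548,393),130),("vial",(220,582),44),("vial",(323,609),44)]:
    P=onz(p,*f(a,b),z); print(n,P.round(1),st(P))
# scene triangulate: hub, ball
g=lambda a,b:(250+a/5,200+b/5)
for n,A,B in [("hub",f(140,292),g(535,85)),("ball",f(677,450),g(104,150)),("handle top",f(162,213),g(546,75))]:
    d1,d2=ray(p,*A),ray(q,*B); o1,o2=p["origin"],q["origin"]
    t=np.linalg.lstsq(np.c_[d1,-d2],o2-o1,rcond=None)[0]
    a,b=o1+d1*t[0],o2+d2*t[1]; print(n,a.round(1),b.round(1),st((a+b)/2))
```

```text
[[ 703.1   98.2]
 [ 636.5 -181. ]
 [ 391.4 -122.4]
 [ 459.2  156.1]]
[np.float64(287.1), np.float64(251.9), np.float64(286.6), np.float64(250.6)]
[547.55428274 -12.25640477] -13.403160021276504 -13.550041334612063
hub [514.6  91.6 165. ] (np.float64(-56.2), np.float64(93.3))
hubdisc [513.3  91.1 160. ] (np.float64(-57.4), np.float64(92.5))
handletop [544.6  80.5 204. ] (np.float64(-24.5), np.float64(89.5))
ball [ 469.9 -175.2  147. ] (np.float64(-37.5), np.float64(-176.6))
screw [ 493.8 -110.6  130. ] (np.float64(-29.4), np.float64(-108.1))
vial [390.3  47.2  44. ] (np.float64(-166.8), np.float64(21.1))
vial [382.4  -8.   44. ] (np.float64(-161.6), np.float64(-34.4))
hub [514.9  91.8 163.5] [515.2  93.  163.7] (np.float64(-56.0), np.float64(94.2))
ball [ 470.2 -175.3  145.4] [ 471.1 -171.8  145.2] (np.float64(-37.2), np.float64(-174.8))
handle top [545.9  80.9 202.3] [546.8  83.9 202.9] (np.float64(-23.2), np.float64(91.7))
```

```bash
cat >> h.py <<'E'
def trow(dw,psi):
    "world shift mm -> tool shift m, psi deg"
    c,s=np.cos(np.radians(psi)),np.sin(np.radians(psi))
    return np.array([c*dw[0]+s*dw[1], s*dw[0]-c*dw[1], -dw[2]])/1000
def wshift(t,psi):
    c,s=np.cos(np.radians(psi)),np.sin(np.radians(psi))
    t=np.array(t)*1000
    return np.array([c*t[0]+s*t[1], s*t[0]-c*t[1], -t[2]])
E
python3 - <<'E'
from h import *
psi=164.943
for i in range(5):
    print(trow([70.6,-116.5,2],psi).round(4)); psi-=np.degrees(.62)
print(psi)
E
```

```text
[-0.0984 -0.0942 -0.002 ]
[-0.1348 -0.0194 -0.002 ]
[-0.121   0.0625 -0.002 ]
[-0.0622  0.1212 -0.002 ]
[ 0.0198  0.1348 -0.002 ]
-12.6739164905552
```

Request:
jog_arm(targets=[[-0.02, -0.019, 0, 0, 0, 0.124, 0], [-0.04, -0.038, 0, 0, 0, 0.248, 0], [-0.06, -0.057, 0, 0, 0, 0.372, 0], [-0.079, -0.075, 0, 0, 0, 0.496, 0], [-0.098, -0.094, -0.002, 0, 0, 0.62, 0]])

```text
time: 0.77
tool_pos: [226.4, 462.0, 232.8]
tcp_rot: [-180.0, 0.0, 129.1]
ft_force: [0.6, -0.6, 1.2]
finger_gap: 85.1
```

Request:
jog_arm(targets=[[-0.027, -0.004, 0, 0, 0, 0.124, 0], [-0.054, -0.008, 0, 0, 0, 0.248, 0], [-0.081, -0.012, 0, 0, 0, 0.372, 0], [-0.108, -0.016, 0, 0, 0, 0.496, 0], [-0.135, -0.019, -0.002, 0, 0, 0.62, 0]])

```text
time: 1.18
tool_pos: [297.3, 345.5, 235.0]
tcp_rot: [-180.0, 0.0, 93.6]
ft_force: [1.2, 0.5, -0.4]
finger_gap: 85.4
```

Request:
jog_arm(targets=[[-0.024, 0.012, 0, 0, 0, 0.124, 0], [-0.048, 0.025, 0, 0, 0, 0.248, 0], [-0.072, 0.038, 0, 0, 0, 0.372, 0], [-0.096, 0.05, 0, 0, 0, 0.496, 0], [-0.121, 0.062, -0.002, 0, 0, 0.62, 0]])

```text
time: 1.6
tool_pos: [367.5, 229.1, 237.1]
tcp_rot: [-180.0, -0.0, 58.0]
ft_force: [1.0, 0.1, -0.2]
finger_gap: 85.5
```

Request:
jog_arm(targets=[[-0.012, 0.024, 0, 0, 0, 0.124, 0], [-0.024, 0.048, 0, 0, 0, 0.248, 0], [-0.036, 0.072, 0, 0, 0, 0.372, 0], [-0.05, 0.096, 0, 0, 0, 0.496, 0], [-0.062, 0.121, -0.002, 0, 0, 0.62, 0]])

```text
time: 2.02
tool_pos: [437.9, 112.7, 239.1]
tcp_rot: [-180.0, 0.0, 22.5]
ft_force: [-0.3, 0.2, -0.3]
finger_gap: 85.4
```

Request:
jog_arm(targets=[[0.004, 0.027, 0, 0, 0, 0.124, 0], [0.008, 0.054, 0, 0, 0, 0.248, 0], [0.012, 0.081, 0, 0, 0, 0.372, 0], [0.016, 0.108, 0, 0, 0, 0.496, 0], [0.02, 0.135, -0.002, 0, 0, 0.634, 0]])

```text
time: 2.43
tool_pos: [508.9, -3.9, 241.0]
tcp_rot: [-180.0, 0.0, -13.1]
ft_force: [0.4, 0.5, 0.2]
finger_gap: 85.4
```

Run:
```python
from h import *
p=snap("wrist","w1"); print(p["origin"],p["attitude"],r.sense()["tool_pos"],r.sense()["tcp_rot"])
```

```text
[582.43513286 -20.64663846 383.45780844] [ 1.63063930e+02  2.10379531e-02 -1.03126169e+02] [510.85367723  -7.65975823 241.52421046] [ 1.79875935e+02 -1.21633662e-01 -1.37497262e+01]
```

View pics/w1.png

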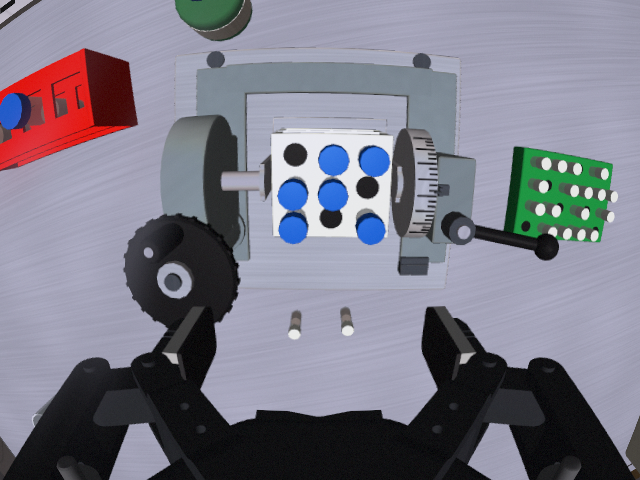

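Run:
```python
from h import *
for i in range(4):
    p=snap("wrist"); s=r.sense(); print(s["time"],s["tool_pos"].round(2),s["tcp_rot"].round(2),s["joint_pos"].round(2),p["origin"].round(2),s["ft_force"].round(2))
crop(p,380,110,90,140,5,"w1d")
```

```text
2.5333 [509.85  -5.66 241.39] [ 1.7994e+02 -5.0000e-02 -1.3190e+01] [-6.350e+00 -6.880e+00  9.862e+01 -6.000e-02  8.822e+01  9.683e+01] [583.92 -24.88 384.16] [-0.62  0.59  0.45]
2.5833 [509.02  -4.05 241.23] [ 1.7999e+02  1.0000e-02 -1.2880e+01] [-6.220e+00 -6.960e+00  9.871e+01 -1.000e-02  8.827e+01  9.666e+01] [583.23 -22.36 383.95] [-1.19  0.39  0.1 ]
2.6333 [508.54  -2.97 241.14] [-1.7999e+02  3.0000e-02 -1.2730e+01] [-6.120e+00 -7.020e+00  9.877e+01  2.000e-02  8.828e+01  9.660e+01] [582.61 -20.5  383.7 ] [-0.58  0.53 -0.68]
2.6833 [508.28  -2.29 241.16] [-1.7998e+02  3.0000e-02 -1.2650e+01] [-6.060e+00 -7.060e+00  9.881e+01  2.000e-02  8.828e+01  9.659e+01] [582.2  -19.3  383.58] [-0.15  0.31 -0.01]
```

View pics/w1d.png

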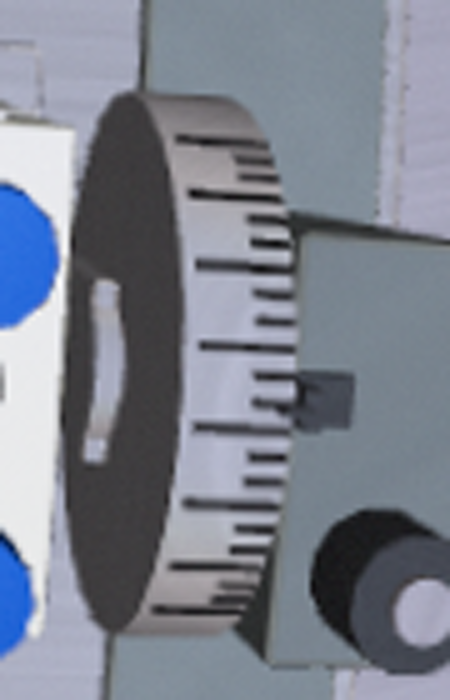

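Clear view: the drum sits at (415,180) with its pointer at about (437,191) in the image. That is just short of the 5° line, so tilt is about 4.5°. The handle top is at (149,253) and the hub at (174,282). I'll measure both.

```bash
cat >> h.py <<'E'
O=np.array([547.55,-12.26]); YAW=-13.48
EX=np.array([np.cos(np.radians(YAW)),np.sin(np.radians(YAW))]); EY=np.array([-EX[1],EX[0]])
def st(P): d=np.array(P[:2])-O; return np.array([d@EX,d@EY]).round(1)
def wd(x,y): return O+x*EX+y*EY
E
python3 - <<'E'
from h import *
p=snap("wrist","w2"); crop(p,110,200,150,140,5,"w2h"); s=r.sense();print(s["tool_pos"],s["tcp_rot"])
print(p["origin"],p["attitude"])
E
```

```text
[508.16773744  -1.90326065 241.18347364] [-1.79982510e+02  2.47586346e-02 -1.26139793e+01]
[581.96571211 -18.55403455 383.57438624] [ 1.63049050e+02  3.84952486e-02 -1.02684580e+02]
```

View pics/w2h.png

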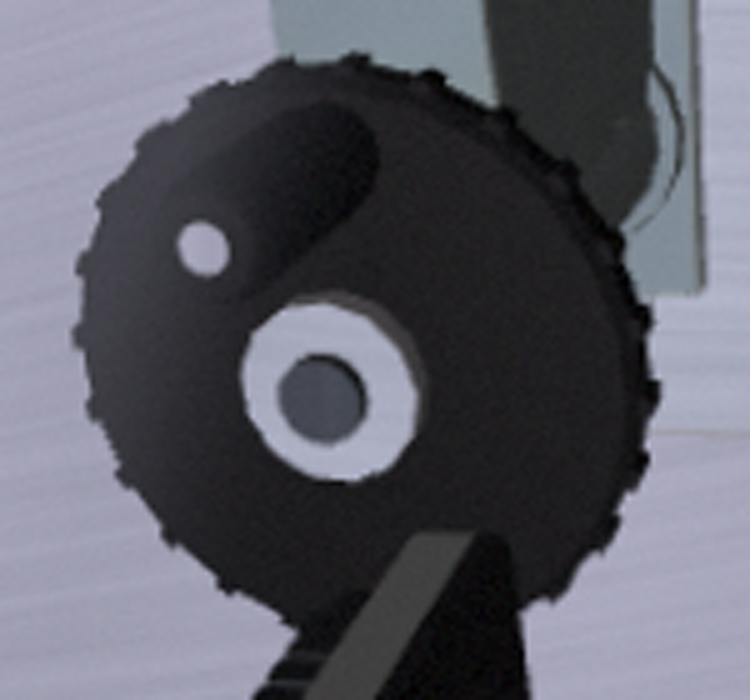

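Run:
```python
from h import *
p=dict(fx=371.648,fy=371.648,cx=318.548,cy=244.628,origin=np.array([581.966,-18.554,383.574]),attitude=[163.049,.0385,-102.685])
for n,a,b,z in [("top",203,248,204),("hub ring",330,392,163),("hub shaft",322,398,165),("base of handle",320,160,162)]:
    P=onz(p,110+a/5,200+b/5,z,True); print(n,P.round(1),st(P))
# calibration check: corner drum etc: clamp ball (546,247) z147, knob
for n,u,v,z in [("ball",546,247,147),("bottom-left plate",0,0,0)][:1]:
    P=onz(p,u,v,z,True); print(n,P.round(1),st(P))
print("wheel target for handle", wd(-24.5,90.5))
```

```text
top [545.9  83.5 204. ] [-23.9  92.8]
hub ring [514.3  95.4 163. ] [-57.5  96.9]
hub shaft [514.3  95.9 165. ] [-57.5  97.4]
base of handle [545.1  86.2 162. ] [-25.3  95.2]
ball [ 471.7 -171.8  147. ] [ -36.6 -172.9]
wheel target for handle [544.82102848  81.45794233]
```

Request:
jog_arm(targets=[[0.004, -0.018, 0, 0, 0, 0.0135, 0], [0.007, -0.036, 0, 0, 0, 0.0135, 0], [0.011, -0.054, 0, 0, 0, 0.0135, 0], [0.014, -0.074, 0, 0, 0, 0.0135, 0], [0.0179, -0.09, 0, 0, 0, 0.0135, 0]])

```text
time: 3.15
tool_pos: [545.5, 83.8, 241.5]
tcp_rot: [-180.0, -0.0, -13.3]
ft_force: [0.1, 0.6, -0.4]
finger_gap: 85.4
```

Request:
jog_arm(targets=[[0, 0, 0.005, 0, 0, 0, 0], [0, 0, 0.015, 0, 0, 0, 0], [0, 0, 0.025, 0, 0, 0, 0], [0, 0, 0.025, 0, 0, 0, 0], [0, 0, 0.025, 0, 0, 0, 0]])

```text
time: 3.57
tool_pos: [544.6, 80.7, 214.7]
tcp_rot: [179.9, 0.2, -13.5]
ft_force: [0.8, -0.6, 0.6]
finger_gap: 85.6
```

Run:
```python
from h import *
p=snap("wrist","w3"); s=r.sense();print(s["tool_pos"],s["tcp_rot"],s["ft_force"])
g=s["tool_pos"]
for z in (204,190,162): print(proj(p,[g[0],g[1],z],True))
```

```text
[545.21305264  80.69359258 215.66682303] [ 1.79971442e+02  6.76599046e-02 -1.35366777e+01] [ 0.37234549  0.14755088 -0.38330054]
(np.float64(319.1834508559466), np.float64(303.5930972869471))
(np.float64(319.1217571122312), np.float64(291.0658300852411))
(np.float64(319.0205187656851), np.float64(270.6226853970882))
```

View pics/w3.png

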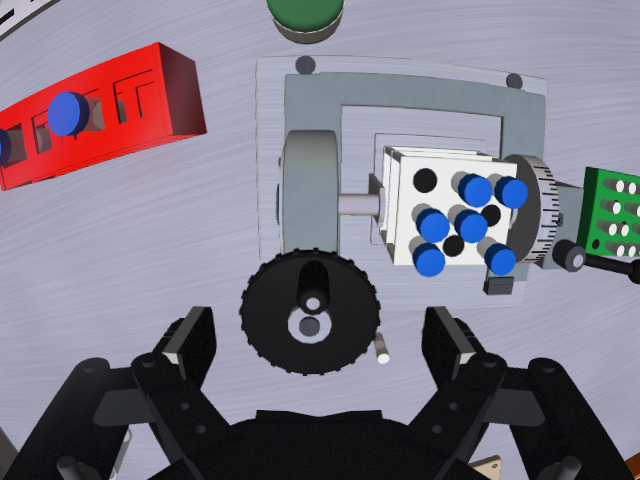

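Request:
jog_arm(targets=[[0, -0.0025, 0.01, 0, 0, 0, 0.3], [0, -0.0025, 0.02, 0, 0, 0, 0.5], [0, -0.0025, 0.035, 0, 0, 0, 0.6], [0, -0.0025, 0.047, 0, 0, 0, 0.6], [0, -0.0025, 0.047, 0, 0, 0, 0.6]], newtons=20)

```text
time: 4.03
tool_pos: [544.3, 83.5, 165.3]
tcp_rot: [179.9, 0.3, -13.5]
ft_force: [-0.8, 0.2, -0.9]
finger_gap: 34.3
```

Run:
```python
from h import *
p=snap("wrist","w4"); s=r.sense();print(s["tool_pos"],s["tcp_rot"],s["ft_force"],s["finger_gap"])
```

```text
[544.91101981  83.54140642 166.87278268] [179.9303394    0.22824446 -13.51111209] [-0.16061908  0.03787171 -0.08751507] 34.09827194946753
```

View pics/w4.png

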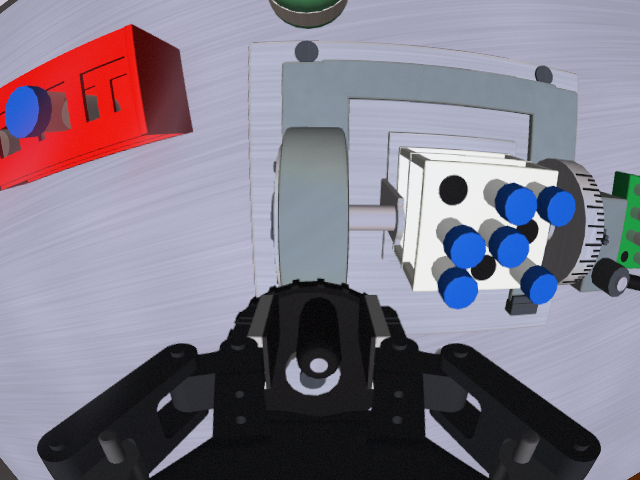

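The handle top is at (318,365), centred between the jaws. Closing.

Request:
jog_arm(targets=[[0, 0, 0, 0, 0, 0, 0.7], [0, 0, 0, 0, 0, 0, 0.75], [0, 0, 0, 0, 0, 0, 0.8], [0, 0, 0, 0, 0, 0, 0.85], [0, 0, 0, 0, 0, 0, 0.9]], newtons=20)

```text
time: 4.5
tool_pos: [547.1, 83.6, 170.3]
tcp_rot: [-180.0, -0.1, -13.5]
ft_force: [-0.1, -1.2, 3.1]
finger_gap: 15.5
```

Request:
jog_arm(targets=[[0, 0, 0, 0, 0, 0, 1], [0, 0, 0, 0, 0, 0, 1], [0, 0, 0, 0, 0, 0, 1]])

```text
time: 4.75
tool_pos: [547.1, 83.5, 170.3]
tcp_rot: [-180.0, -0.1, -13.5]
ft_force: [-0.5, -1.6, 6.1]
finger_gap: 15.4
```

Run:
```python
from h import *
s=r.sense();print(s["time"],s["tool_pos"],s["tcp_rot"],s["ft_force"],s["finger_gap"], st(s["tool_pos"]))
```

```text
4.75 [547.08770032  83.53829323 170.28253712] [-1.79989008e+02 -1.00972973e-01 -1.35105272e+01] [-0.48010577 -1.59633963  6.08361409] 15.445984722231437 [-22.8  93.1]
```

Request:
jog_arm(targets=[[0, 0, 0, 0, 0, 0, 1], [0, 0, 0, 0, 0, 0, 1], [0, 0, 0, 0, 0, 0, 1]])

```text
time: 5.0
tool_pos: [547.1, 83.6, 170.3]
tcp_rot: [-180.0, -0.1, -13.5]
ft_force: [-0.2, -2.0, 6.1]
finger_gap: 15.3
```

Request:
jog_arm(targets=[[-0.0002, 0.002, -0.0005, 0, 0, 0, 1], [-0.0005, 0.004, -0.001, 0, 0, 0, 1], [-0.001, 0.006, -0.001, 0, 0, 0, 1], [-0.0015, 0.008, -0.001, 0, 0, 0, 1], [-0.002, 0.01, -0.001, 0, 0, 0, 1]])

```text
time: 5.42
tool_pos: [542.3, 74.3, 170.4]
tcp_rot: [-180.0, -0.0, -13.5]
ft_force: [3.7, 0.1, 0.8]
finger_gap: 15.4
```

```bash
cat >> h.py <<'E'
def rd():
    s=r.sense(); f=s["ft_force"]; print(round(s["time"],2),"st",st(s["tool_pos"]),round(s["tool_pos"][2],1),"F st",[round(float(f[:2]@EX),1),round(float(f[:2]@EY),1),round(float(f[2]),1)],"gap",round(s["finger_gap"],1))
E
python3 -c "
from h import *
rd()"
```

```text
5.42 st [-25.3  83. ] 170.4 F st [3.6, 1.0, 0.8] gap 15.4
```

Request:
jog_arm(targets=[[0, 0, 0, 0, 0, 0, 1], [0, 0, 0, 0, 0, 0, 1]])

```text
time: 5.58
tool_pos: [542.1, 74.1, 170.4]
tcp_rot: [180.0, -0.0, -13.5]
ft_force: [2.5, -1.3, 1.6]
finger_gap: 15.3
```

```bash
python3 -c "
from h import *
rd()"
```

```text
5.58 st [-25.4  82.7] 170.4 F st [2.8, -0.7, 1.6] gap 15.3
```

Request:
jog_arm(targets=[[0.0005, 0, 0, 0, 0, 0, 1], [0.001, 0, 0, 0, 0, 0, 1], [0.001, 0, 0, 0, 0, 0, 1]])

```text
time: 5.83
tool_pos: [542.4, 74.2, 170.2]
tcp_rot: [180.0, 0.1, -13.5]
ft_force: [-3.1, -1.1, 4.0]
finger_gap: 15.2
```

```bash
python3 -c "
from h import *
rd()"
```

```text
5.83 st [-25.2  82.9] 170.2 F st [-2.8, -1.8, 4.0] gap 15.2
```

```bash
cat >> h.py <<'E'
def rows(C,Rr,phi0,dphi,n,cmd,bias=(0,0)):
    "phi clockwise; print tool rows (m) from cmd (stage) following circle"
    for i in range(1,n+1):
        a=np.radians(phi0-dphi*i/n); P=np.array(C)+Rr*np.array([np.cos(a),np.sin(a)])+bias
        d=P-cmd; print([round(d[0]/1000,4),round(-d[1]/1000,4)],end=" ")
    print("cmd",P.round(2))
E
python3 -c "
from h import *
rows((-55.7,96),33,-23.5,25,5,(-24.8,82.7),(.2,0))"
```

```text
[np.float64(-0.0017), np.float64(0.0024)] [np.float64(-0.0032), np.float64(0.0049)] [np.float64(-0.0049), np.float64(0.0072)] [np.float64(-0.0068), np.float64(0.0094)] [np.float64(-0.0088), np.float64(0.0114)] cmd [-33.63  71.28]
```

Request:
jog_arm(targets=[[-0.0017, 0.0024, -0.0003, 0, 0, 0, 1], [-0.0032, 0.0049, -0.0005, 0, 0, 0, 1], [-0.0049, 0.0072, -0.0005, 0, 0, 0, 1], [-0.0068, 0.0094, -0.0005, 0, 0, 0, 1], [-0.0088, 0.0114, -0.0005, 0, 0, 0, 1]])

```text
time: 6.25
tool_pos: [531.5, 64.9, 170.5]
tcp_rot: [180.0, 0.0, -13.5]
ft_force: [2.9, 0.6, -3.0]
finger_gap: 15.3
```

```bash
python3 -c "
from h import *
rd()"
```

```text
6.25 st [-33.6  71.3] 170.5 F st [2.7, 1.3, -3.0] gap 15.3
```

```bash
cat >> h.py <<'E'
from scipy.optimize import least_squares
def fit(P):
    P=np.array(P,float)
    s=least_squares(lambda q:np.hypot(P[:,0]-q[0],P[:,1]-q[1])-q[2],[-56,95,33]); q=s.x
    print("C,R",q.round(2),"res",s.fun.round(2),"phi",np.degrees(np.arctan2(P[:,1]-q[1],P[:,0]-q[0])).round(1)); return q
E
python3 -c "
from h import *
fit([(-22.8,93.1),(-25.3,82.8),(-33.6,71.3)])
print(np.hypot(-33.6+55.7,71.3-96), np.degrees(np.arctan2(71.3-96,-33.6+55.7)))
rows((-55.7,96),33,-48.2,30,5,(-33.6,71.3),(.2,0))"
```

```text
C,R [-54.94  95.45  32.23] res [0. 0. 0.] phi [ -4.2 -23.1 -48.5]
33.14362683835311 -48.179830119864235
[np.float64(-0.0026), np.float64(0.0021)] [np.float64(-0.0055), np.float64(0.0039)] [np.float64(-0.0086), np.float64(0.0055)] [np.float64(-0.0118), np.float64(0.0067)] [np.float64(-0.0152), np.float64(0.0076)] cmd [-48.75  63.7 ]
```

Request:
jog_arm(targets=[[-0.0026, 0.002, 0.0003, 0, 0, 0, 1], [-0.0055, 0.0038, 0.0005, 0, 0, 0, 1], [-0.0086, 0.0053, 0.0005, 0, 0, 0, 1], [-0.0118, 0.0065, 0.0005, 0, 0, 0, 1], [-0.015, 0.0073, 0.0005, 0, 0, 0, 1]])

```text
time: 6.67
tool_pos: [515.2, 61.2, 170.4]
tcp_rot: [180.0, -0.0, -13.5]
ft_force: [2.7, -3.0, -1.0]
finger_gap: 15.5
```

```bash
python3 -c "
from h import *
rd()"
```

```text
6.67 st [-48.5  63.9] 170.4 F st [3.3, -2.2, -1.0] gap 15.5
```

```bash
python3 -c "
from h import *
q=fit([(-22.8,93.1),(-25.3,82.8),(-33.6,71.3),(-48.5,63.6)])
rows(q[:2],q[2],-78.5,34,5,(-48.6,64.0),(.1,0))"
```

```text
C,R [-55.61  95.76  32.93] res [-0.01  0.03 -0.03  0.01] phi [ -4.6 -23.2 -48.  -77.5]
[np.float64(-0.0042), np.float64(0.0011)] [np.float64(-0.0081), np.float64(0.0011)] [np.float64(-0.012), np.float64(0.0008)] [np.float64(-0.0158), np.float64(-0.0001)] [np.float64(-0.0195), np.float64(-0.0013)] cmd [-68.11  65.34]
```

Request:
jog_arm(targets=[[-0.0035, 0.001, 0, 0, 0, 0, 1], [-0.0075, 0.0011, 0, 0, 0, 0, 1], [-0.0115, 0.0008, 0, 0, 0, 0, 1], [-0.0155, 0, 0, 0, 0, 0, 1], [-0.0193, -0.0013, 0, 0, 0, 0, 1]])

```text
time: 7.08
tool_pos: [496.8, 67.7, 170.4]
tcp_rot: [-180.0, -0.0, -13.5]
ft_force: [4.3, -0.3, -0.3]
finger_gap: 15.2
```

```bash
python3 -c "
from h import *
rd()"
```

```text
7.08 st [-68.  66.] 170.4 F st [4.3, 0.7, -0.3] gap 15.2
```

```bash
python3 -c "
from h import *
q=fit([(-22.8,93.1),(-25.3,82.8),(-33.6,71.3),(-48.5,63.6),(-68,66)])
rows(q[:2],q[2],-112.5,32,5,(-67.9,65.3),(.2,0))"
```

```text
C,R [-54.83  95.16  32.05] res [ 0.05 -0.03 -0.11  0.14 -0.05] phi [  -3.7  -22.7  -48.3  -78.7 -114.3]
[np.float64(-0.0022), np.float64(-0.0018)] [np.float64(-0.0053), np.float64(-0.0037)] [np.float64(-0.0081), np.float64(-0.0059)] [np.float64(-0.0106), np.float64(-0.0085)] [np.float64(-0.0128), np.float64(-0.0112)] cmd [-80.72  76.55]
```

Request:
jog_arm(targets=[[-0.0025, -0.0018, 0, 0, 0, 0, 1], [-0.0053, -0.0037, 0, 0, 0, 0, 1], [-0.0081, -0.0059, 0, 0, 0, 0, 1], [-0.0106, -0.0085, 0, 0, 0, 0, 1], [-0.0128, -0.0112, 0, 0, 0, 0, 1]])

```text
time: 7.5
tool_pos: [486.8, 81.3, 170.3]
tcp_rot: [180.0, 0.0, -13.5]
ft_force: [-2.1, -3.3, 3.6]
finger_gap: 15.2
```

```bash
python3 -c "
from h import *
rd()"
```

```text
7.5 st [-80.9  76.8] 170.3 F st [-1.2, -3.7, 3.6] gap 15.2
```

```bash
python3 -c "
from h import *
q=fit([(-22.8,93.1),(-25.3,82.8),(-33.6,71.3),(-48.5,63.6),(-68,65.9),(-81.1,76.6)])
rows(q[:2],q[2],-145,34,5,(-80.7,76.5),(.1,0))"
```

```text
C,R [-54.91  95.21  32.13] res [ 0.05 -0.03 -0.1   0.12 -0.03 -0.01] phi [  -3.8  -22.7  -48.3  -78.5 -114.1 -144.6]
[np.float64(-0.0024), np.float64(-0.0035)] [np.float64(-0.004), np.float64(-0.007)] [np.float64(-0.0052), np.float64(-0.0106)] [np.float64(-0.0059), np.float64(-0.0143)] [np.float64(-0.0062), np.float64(-0.0182)] cmd [-86.94  94.65]
```

Request:
jog_arm(targets=[[-0.0022, -0.0035, 0, 0, 0, 0, 1], [-0.004, -0.007, 0.0, 0, 0, 0, 1], [-0.0052, -0.0106, 0.0, 0, 0, 0, 1], [-0.0059, -0.0143, 0.0, 0, 0, 0, 1], [-0.0062, -0.0182, 0.0, 0, 0, 0, 1]])

```text
time: 7.92
tool_pos: [485.5, 101.0, 170.3]
tcp_rot: [-180.0, 0.0, -13.5]
ft_force: [-2.3, -2.7, 3.5]
finger_gap: 15.2
```

```bash
python3 -c "
from h import *
rd()"
```

```text
7.92 st [-86.8  95.6] 170.3 F st [-1.6, -3.2, 3.5] gap 15.2
```

```bash
python3 -c "
from h import *
q=fit([(-22.8,93.1),(-25.3,82.8),(-33.6,71.3),(-48.5,63.6),(-68,65.9),(-81.1,76.6),(-87.1,95.5)])
rows(q[:2],q[2],-180,40,5,(-86.9,94.7),(0,0))"
```

```text
C,R [-54.93  95.24  32.16] res [ 0.04 -0.03 -0.1   0.13 -0.04 -0.03  0.01] phi [  -3.8  -22.8  -48.3  -78.5 -114.  -144.5  179.5]
[np.float64(0.0001), np.float64(-0.005)] [np.float64(0.0011), np.float64(-0.0094)] [np.float64(0.0026), np.float64(-0.0136)] [np.float64(0.0047), np.float64(-0.0176)] [np.float64(0.0073), np.float64(-0.0212)] cmd [-79.56 115.91]
```

Request:
jog_arm(targets=[[0.0001, -0.0045, 0, 0, 0, 0, 1], [0.001, -0.009, 0.0, 0, 0, 0, 1], [0.0025, -0.0134, 0.0, 0, 0, 0, 1], [0.0046, -0.0175, 0.0, 0, 0, 0, 1], [0.0073, -0.0212, 0.0, 0, 0, 0, 1]])

```text
time: 8.33
tool_pos: [498.1, 119.5, 170.3]
tcp_rot: [180.0, -0.0, -13.5]
ft_force: [-0.3, -4.8, 3.1]
finger_gap: 15.3
```

```bash
python3 -c "
from h import *
rd()
rows((-54.93,95.24),32.16,-220,42,5,(-79.6,115.9),(0,0))"
```

```text
8.33 st [-78.8 116.6] 170.3 F st [0.8, -4.8, 3.1] gap 15.3
[np.float64(0.0033), np.float64(-0.0034)] [np.float64(0.0071), np.float64(-0.0063)] [np.float64(0.0112), np.float64(-0.0085)] [np.float64(0.0156), np.float64(-0.0102)] [np.float64(0.0202), np.float64(-0.0112)] cmd [-59.41 127.09]
```

Request:
jog_arm(targets=[[0.0035, -0.003, 0, 0, 0, 0, 1], [0.0073, -0.0058, 0.0, 0, 0, 0, 1], [0.0114, -0.0079, 0.0, 0, 0, 0, 1], [0.0157, -0.0096, 0.0, 0, 0, 0, 1], [0.0202, -0.0106, 0.0, 0, 0, 0, 1]])

```text
time: 8.75
tool_pos: [520.0, 125.0, 170.3]
tcp_rot: [180.0, 0.0, -13.5]
ft_force: [-2.5, -3.3, 4.8]
finger_gap: 15.2
```

```bash
python3 -c "
from h import *
rd()
fit([(-22.8,93.1),(-25.3,82.8),(-33.6,71.3),(-48.5,63.6),(-68,65.9),(-81.1,76.6),(-87.1,95.5),(-78.6,116.3)])"
```

```text
8.75 st [-58.8 127.1] 170.3 F st [-1.7, -3.8, 4.8] gap 15.2
C,R [-54.89  95.03  32.02] res [ 0.13 -0.   -0.14  0.05 -0.08  0.02  0.19 -0.17] phi [  -3.4  -22.4  -48.1  -78.5 -114.2 -144.9  179.2  138.1]
```

```bash
python3 -c "
from h import *
fit([(-22.8,93.1),(-25.3,82.8),(-33.6,71.3),(-48.5,63.6),(-68,65.9),(-81.1,76.6),(-87.1,95.5),(-78.6,116.3),(-58.8,126.7)])
rows((-54.9,94.8),31.9,98,44,5,(-59.4,126.5),(0.2,0))"
```

```text
C,R [-54.9   94.99  32.  ] res [ 0.15  0.01 -0.14  0.04 -0.09  0.01  0.21 -0.13 -0.05] phi [  -3.4  -22.4  -48.   -78.5 -114.2 -144.9  179.1  138.    97. ]
[np.float64(0.0051), np.float64(-0.0002)] [np.float64(0.01), np.float64(0.0002)] [np.float64(0.0148), np.float64(0.0014)] [np.float64(0.0193), np.float64(0.0033)] [np.float64(0.0235), np.float64(0.0059)] cmd [-35.95 120.61]
```

Request:
jog_arm(targets=[[0.0046, 0.0, -0.0003, 0, 0, 0, 1], [0.0097, 0.0003, -0.0006, 0, 0, 0, 1], [0.0147, 0.0014, -0.0006, 0, 0, 0, 1], [0.0193, 0.0033, -0.0006, 0, 0, 0, 1], [0.0235, 0.0059, -0.0006, 0, 0, 0, 1]])

```text
time: 9.17
tool_pos: [541.2, 113.5, 170.3]
tcp_rot: [180.0, 0.1, -13.5]
ft_force: [-4.4, -0.0, -1.2]
finger_gap: 15.0
```

```bash
python3 -c "
from h import *
rd()
rows((-54.9,94.9),32,54,44,5,(-35.9,120.6),(0.2,0))"
```

```text
9.17 st [-35.5 120.8] 170.3 F st [-4.2, -1.0, -1.2] gap 15.0
[np.float64(0.0037), np.float64(0.003)] [np.float64(0.007), np.float64(0.0067)] [np.float64(0.0096), np.float64(0.0109)] [np.float64(0.0115), np.float64(0.0154)] [np.float64(0.0127), np.float64(0.0201)] cmd [-23.19 100.46]
```

Request:
jog_arm(targets=[[0.0034, 0.0033, 0, 0, 0, 0, 1], [0.0067, 0.007, 0, 0, 0, 0, 1], [0.0093, 0.0112, 0, 0, 0, 0, 1], [0.0112, 0.0156, 0, 0, 0, 0, 1], [0.0125, 0.0202, 0, 0, 0, 0, 1]])

```text
time: 9.58
tool_pos: [548.4, 90.7, 170.5]
tcp_rot: [-180.0, 0.0, -13.5]
ft_force: [-3.1, 3.9, -3.9]
finger_gap: 15.5
```

```bash
python3 -c "
from h import *
rd()
rows((-54.9,94.9),32,8,40,5,(-23.4,100.4),(0.,0))"
```

```text
9.58 st [-23.1 100.4] 170.5 F st [-3.9, 3.1, -3.9] gap 15.5
[np.float64(0.0005), np.float64(0.0055)] [np.float64(0.0002), np.float64(0.01)] [np.float64(-0.0007), np.float64(0.0143)] [np.float64(-0.0023), np.float64(0.0185)] [np.float64(-0.0044), np.float64(0.0225)] cmd [-27.76  77.94]
```

Request:
jog_arm(targets=[[0.0002, 0.005, 0.0003, 0, 0, 0, 1], [0.0, 0.0095, 0.0006, 0, 0, 0, 1], [-0.0008, 0.014, 0.0006, 0, 0, 0, 1], [-0.0023, 0.0183, 0.0006, 0, 0, 0, 1], [-0.0044, 0.0224, 0.0006, 0, 0, 0, 1]])

```text
time: 10.0
tool_pos: [539.0, 70.1, 170.4]
tcp_rot: [-180.0, -0.0, -13.5]
ft_force: [-1.6, 5.5, -3.9]
finger_gap: 15.4
```

```bash
python3 -c "
from h import *
rd()
rows((-54.9,94.9),32,-32,40,5,(-27.8,78.0),(0.,0))"
```

```text
10.0 st [-27.6  78.1] 170.4 F st [-2.8, 4.9, -3.9] gap 15.4
[np.float64(-0.0026), np.float64(0.0037)] [np.float64(-0.0057), np.float64(0.0069)] [np.float64(-0.0092), np.float64(0.0096)] [np.float64(-0.0131), np.float64(0.0119)] [np.float64(-0.0172), np.float64(0.0135)] cmd [-45.01  64.47]
```

Request:
jog_arm(targets=[[-0.0026, 0.0034, 0.0003, 0, 0, 0, 1], [-0.0058, 0.0065, 0.0005, 0, 0, 0, 1], [-0.0093, 0.0092, 0.0005, 0, 0, 0, 1], [-0.0132, 0.0114, 0.0005, 0, 0, 0, 1], [-0.0173, 0.013, 0.0005, 0, 0, 0, 1]])

```text
time: 10.42
tool_pos: [519.5, 61.2, 170.4]
tcp_rot: [180.0, -0.1, -13.5]
ft_force: [2.1, 0.8, -0.6]
finger_gap: 15.3
```

```bash
python3 -c "
from h import *
rd()
rows((-54.9,94.9),32,-72,40,5,(-45.1,65.0),(0.,0))"
```

```text
10.42 st [-44.4  64.9] 170.4 F st [1.8, 1.2, -0.6] gap 15.3
[np.float64(-0.0042), np.float64(0.0016)] [np.float64(-0.0087), np.float64(0.0021)] [np.float64(-0.0131), np.float64(0.0019)] [np.float64(-0.0175), np.float64(0.0011)] [np.float64(-0.0218), np.float64(-0.0002)] cmd [-66.89  65.23]
```

Request:
jog_arm(targets=[[-0.0042, 0.0013, 0, 0, 0, 0, 1], [-0.0087, 0.0018, 0, 0, 0, 0, 1], [-0.0131, 0.0016, 0, 0, 0, 0, 1], [-0.0175, 0.0008, 0, 0, 0, 0, 1], [-0.0216, -0.0006, 0, 0, 0, 0, 1]])

```text
time: 10.83
tool_pos: [498.2, 66.9, 170.3]
tcp_rot: [179.9, -0.0, -13.5]
ft_force: [1.2, -2.9, 4.6]
finger_gap: 15.3
```

```bash
python3 -c "
from h import *
rd()
rows((-54.9,94.9),32,-112,40,5,(-66.7,65.6),(0.,0))"
```

```text
10.83 st [-66.5  65.5] 170.3 F st [1.8, -2.6, 4.6] gap 15.3
[np.float64(-0.0042), np.float64(-0.0016)] [np.float64(-0.0079), np.float64(-0.0041)] [np.float64(-0.0112), np.float64(-0.0071)] [np.float64(-0.0141), np.float64(-0.0105)] [np.float64(-0.0165), np.float64(-0.0143)] cmd [-83.15  79.88]
```

Request:
jog_arm(targets=[[-0.0041, -0.0014, -0.0003, 0, 0, 0, 1], [-0.008, -0.0039, -0.0006, 0, 0, 0, 1], [-0.0114, -0.0069, -0.0006, 0, 0, 0, 1], [-0.0143, -0.0103, -0.0006, 0, 0, 0, 1], [-0.0167, -0.0142, -0.0006, 0, 0, 0, 1]])

```text
time: 11.25
tool_pos: [485.3, 85.5, 170.3]
tcp_rot: [180.0, -0.0, -13.5]
ft_force: [4.3, -1.3, 1.2]
finger_gap: 15.2
```

```bash
python3 -c "
from h import *
rd()
rows((-54.9,94.9),32,-152,40,5,(-83.4,79.8),(0.,0))"
```

```text
11.25 st [-83.4  80.5] 170.3 F st [4.4, -0.3, 1.2] gap 15.2
[np.float64(-0.0016), np.float64(-0.0042)] [np.float64(-0.0028), np.float64(-0.0084)] [np.float64(-0.0034), np.float64(-0.0129)] [np.float64(-0.0034), np.float64(-0.0173)] [np.float64(-0.0028), np.float64(-0.0218)] cmd [-86.2  101.55]
```

Request:
jog_arm(targets=[[-0.0011, -0.0042, 0, 0, 0, 0, 1], [-0.0023, -0.0084, 0, 0, 0, 0, 1], [-0.0029, -0.0129, 0, 0, 0, 0, 1], [-0.0029, -0.0173, 0, 0, 0, 0, 1], [-0.0023, -0.0218, 0, 0, 0, 0, 1]])

```text
time: 11.67
tool_pos: [487.9, 107.4, 170.3]
tcp_rot: [180.0, 0.1, -13.5]
ft_force: [-1.6, -3.0, 4.1]
finger_gap: 15.5
```

```bash
python3 -c "
from h import *
rd()
rows((-54.9,94.9),32,168,40,5,(-85.7,101.6),(0.,0))"
```

```text
11.67 st [-85.9 102.5] 170.3 F st [-0.9, -3.3, 4.1] gap 15.5
[np.float64(0.0007), np.float64(-0.0042)] [np.float64(0.0025), np.float64(-0.0083)] [np.float64(0.0049), np.float64(-0.0121)] [np.float64(0.0078), np.float64(-0.0155)] [np.float64(0.0111), np.float64(-0.0185)] cmd [-74.6  120.12]
```

Request:
jog_arm(targets=[[0.0009, -0.0042, -0.0003, 0, 0, 0, 1], [0.0027, -0.0082, -0.0004, 0, 0, 0, 1], [0.0051, -0.0119, -0.0004, 0, 0, 0, 1], [0.008, -0.0153, -0.0004, 0, 0, 0, 1], [0.0114, -0.0182, -0.0004, 0, 0, 0, 1]])

```text
time: 12.08
tool_pos: [503.6, 122.4, 170.4]
tcp_rot: [-180.0, 0.1, -13.5]
ft_force: [-2.9, -1.4, 0.3]
finger_gap: 15.1
```

```bash
python3 -c "
from h import *
rd()
rows((-54.9,94.9),32,128,40,5,(-74.3,119.8),(0.,0))"
```

```text
12.08 st [-74.1 120.7] 170.4 F st [-2.5, -2.0, 0.3] gap 15.1
[np.float64(0.0034), np.float64(-0.0028)] [np.float64(0.0074), np.float64(-0.0048)] [np.float64(0.0117), np.float64(-0.0061)] [np.float64(0.0161), np.float64(-0.0069)] [np.float64(0.0205), np.float64(-0.0071)] cmd [-53.78 126.88]
```

Request:
jog_arm(targets=[[0.0034, -0.0026, 0, 0, 0, 0, 1], [0.0074, -0.0046, 0, 0, 0, 0, 1], [0.0117, -0.0059, 0, 0, 0, 0, 1], [0.0161, -0.0066, 0, 0, 0, 0, 1], [0.0205, -0.0068, 0, 0, 0, 0, 1]])

```text
time: 12.5
tool_pos: [525.4, 123.8, 170.4]
tcp_rot: [-180.0, 0.0, -13.5]
ft_force: [-2.9, 0.4, -1.5]
finger_gap: 15.5
```

```bash
python3 -c "
from h import *
rd()
rows((-54.9,94.9),32,88,40,5,(-53.8,126.6),(0.,0))"
```

```text
12.5 st [-53.3 127.2] 170.4 F st [-2.9, -0.3, -1.5] gap 15.5
[np.float64(0.0045), np.float64(0.0002)] [np.float64(0.0088), np.float64(0.0013)] [np.float64(0.0129), np.float64(0.0029)] [np.float64(0.0168), np.float64(0.0052)] [np.float64(0.0203), np.float64(0.0079)] cmd [-33.49 118.68]
```

Request:
jog_arm(targets=[[0.0044, 0.0003, 0.0002, 0, 0, 0, 1], [0.0087, 0.0014, 0.0004, 0, 0, 0, 1], [0.0128, 0.0031, 0.0004, 0, 0, 0, 1], [0.0166, 0.0054, 0.0004, 0, 0, 0, 1], [0.0201, 0.0081, 0.0004, 0, 0, 0, 1]])

```text
time: 12.92
tool_pos: [543.2, 110.9, 170.4]
tcp_rot: [-180.0, 0.0, -13.5]
ft_force: [-4.0, 0.8, -0.9]
finger_gap: 15.4
```

```bash
python3 -c "
from h import *
rd()
rows((-54.9,94.9),32,48,40,5,(-33.7,118.5),(0.,0))"
```

```text
12.92 st [-33.  118.7] 170.4 F st [-4.1, -0.2, -0.9] gap 15.4
[np.float64(0.0033), np.float64(0.003)] [np.float64(0.0059), np.float64(0.0066)] [np.float64(0.008), np.float64(0.0106)] [np.float64(0.0096), np.float64(0.0148)] [np.float64(0.0105), np.float64(0.0191)] cmd [-23.21  99.35]
```

Request:
jog_arm(targets=[[0.003, 0.0032, 0.0002, 0, 0, 0, 1], [0.0055, 0.0068, 0.0005, 0, 0, 0, 1], [0.0076, 0.0108, 0.0005, 0, 0, 0, 1], [0.0092, 0.015, 0.0005, 0, 0, 0, 1], [0.0101, 0.0193, 0.0005, 0, 0, 0, 1]])

```text
time: 13.33
tool_pos: [548.5, 89.7, 170.3]
tcp_rot: [-180.0, -0.0, -13.5]
ft_force: [-4.1, 3.3, 2.2]
finger_gap: 15.4
```

```bash
python3 -c "
from h import *
rd()
rows((-54.9,94.9),32,7,40,5,(-23.6,99.2),(0.,0))"
```

```text
13.33 st [-22.9  99.4] 170.3 F st [-4.7, 2.3, 2.2] gap 15.4
[np.float64(0.0007), np.float64(0.0049)] [np.float64(0.0003), np.float64(0.0093)] [np.float64(-0.0007), np.float64(0.0137)] [np.float64(-0.0023), np.float64(0.0178)] [np.float64(-0.0045), np.float64(0.0217)] cmd [-28.06  77.47]
```

Request:
jog_arm(targets=[[0.0001, 0.0045, 0.0, 0, 0, 0, 1], [-0.0003, 0.0091, 0.0, 0, 0, 0, 1], [-0.0012, 0.0134, 0.0, 0, 0, 0, 1], [-0.0027, 0.0175, 0.0, 0, 0, 0, 1], [-0.0048, 0.0213, 0.0, 0, 0, 0, 1]])

```text
time: 13.75
tool_pos: [538.8, 70.0, 170.3]
tcp_rot: [-180.0, -0.1, -13.5]
ft_force: [1.0, 2.4, 3.5]
finger_gap: 14.8
```

```bash
python3 -c "
from h import *
rd()
rows((-54.9,94.9),32,-33,40,5,(-28.4,77.9),(0.,0))"
```

```text
13.75 st [-27.7  78. ] 170.3 F st [0.5, 2.6, 3.5] gap 14.8
[np.float64(-0.0023), np.float64(0.004)] [np.float64(-0.0055), np.float64(0.0072)] [np.float64(-0.0091), np.float64(0.0098)] [np.float64(-0.013), np.float64(0.012)] [np.float64(-0.0171), np.float64(0.0136)] cmd [-45.54  64.3 ]
```

Request:
jog_arm(targets=[[-0.0024, 0.0037, -0.0002, 0, 0, 0, 1], [-0.0056, 0.0068, -0.0004, 0, 0, 0, 1], [-0.0091, 0.0094, -0.0004, 0, 0, 0, 1], [-0.0129, 0.0116, -0.0004, 0, 0, 0, 1], [-0.017, 0.0132, -0.0004, 0, 0, 0, 1]])

```text
time: 14.17
tool_pos: [518.7, 61.1, 170.4]
tcp_rot: [180.0, -0.0, -13.5]
ft_force: [2.5, 0.9, 2.1]
finger_gap: 15.4
```

```bash
python3 -c "
from h import *
rd()
rows((-54.9,94.9),32,-73,40,5,(-45.4,64.7),(0.,0))
p=snap('wrist','w5'); crop(p,520,100,120,160,4,'w5d')"
```

```text
14.17 st [-45.2  64.6] 170.4 F st [2.2, 1.4, 2.1] gap 15.4
[np.float64(-0.0045), np.float64(0.0014)] [np.float64(-0.0089), np.float64(0.0018)] [np.float64(-0.0134), np.float64(0.0016)] [np.float64(-0.0178), np.float64(0.0007)] [np.float64(-0.022), np.float64(-0.0007)] cmd [-67.4   65.44]
```

View pics/w5.png

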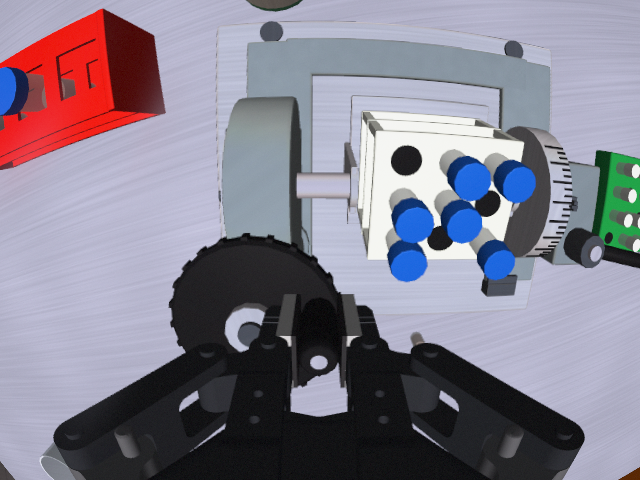

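View pics/w5d.png

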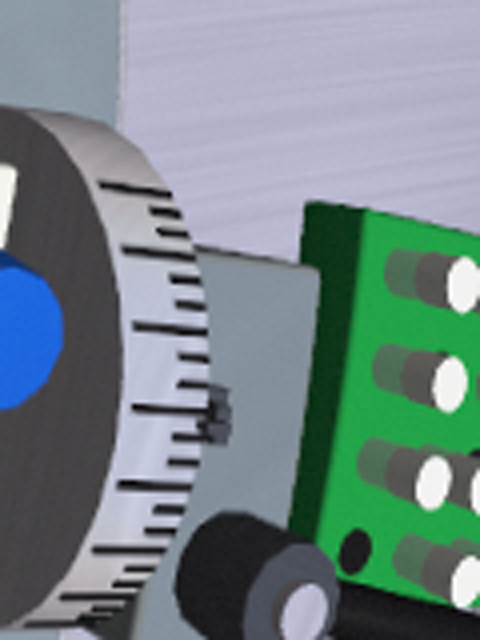

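Tilt now reads about 13.3°: the long line is at (207,410) in the crop and the pointer at about (200,419). Turn counting agrees at 4.5 + 8.8. About 150° of wheel is left.

Request:
jog_arm(targets=[[-0.0044, 0.0013, -0.0001, 0, 0, 0, 1], [-0.0088, 0.0017, -0.0003, 0, 0, 0, 1], [-0.0132, 0.0015, -0.0004, 0, 0, 0, 1], [-0.0176, 0.0006, -0.0004, 0, 0, 0, 1], [-0.0217, -0.0008, -0.0004, 0, 0, 0, 1]])

```text
time: 14.63
tool_pos: [497.4, 67.3, 170.4]
tcp_rot: [180.0, 0.0, -13.5]
ft_force: [2.9, -0.3, -1.4]
finger_gap: 15.1
```

```bash
python3 -c "
from h import *
rd()
rows((-54.9,94.9),32,-113,40,5,(-67.1,65.5),(0.3,0))"
```

```text
14.63 st [-67.3  65.7] 170.4 F st [2.9, 0.4, -1.4] gap 15.1
[np.float64(-0.004), np.float64(-0.002)] [np.float64(-0.0076), np.float64(-0.0045)] [np.float64(-0.0109), np.float64(-0.0076)] [np.float64(-0.0137), np.float64(-0.011)] [np.float64(-0.016), np.float64(-0.0149)] cmd [-83.11  80.37]
```

Request:
jog_arm(targets=[[-0.004, -0.002, 0, 0, 0, 0, 1], [-0.0076, -0.0045, 0, 0, 0, 0, 1], [-0.0109, -0.0076, 0, 0, 0, 0, 1], [-0.0136, -0.011, 0, 0, 0, 0, 1], [-0.0159, -0.0149, 0, 0, 0, 0, 1]])

```text
time: 15.05
tool_pos: [485.3, 85.7, 170.4]
tcp_rot: [179.9, 0.1, -13.5]
ft_force: [1.2, -3.0, -2.1]
finger_gap: 15.3
```

```bash
python3 -c "
from h import *
rd()
rows((-54.9,94.9),32,-152,40,5,(-83.0,80.4),(0.3,0))
p=snap('wrist','w6'); crop(p,460,60,130,140,5,'w6d')"
```

```text
15.05 st [-83.4  80.7] 170.4 F st [1.8, -2.6, -2.1] gap 15.3
[np.float64(-0.0017), np.float64(-0.0036)] [np.float64(-0.0029), np.float64(-0.0078)] [np.float64(-0.0035), np.float64(-0.0123)] [np.float64(-0.0035), np.float64(-0.0167)] [np.float64(-0.0029), np.float64(-0.0212)] cmd [-85.9  101.55]
```

View pics/w6d.png

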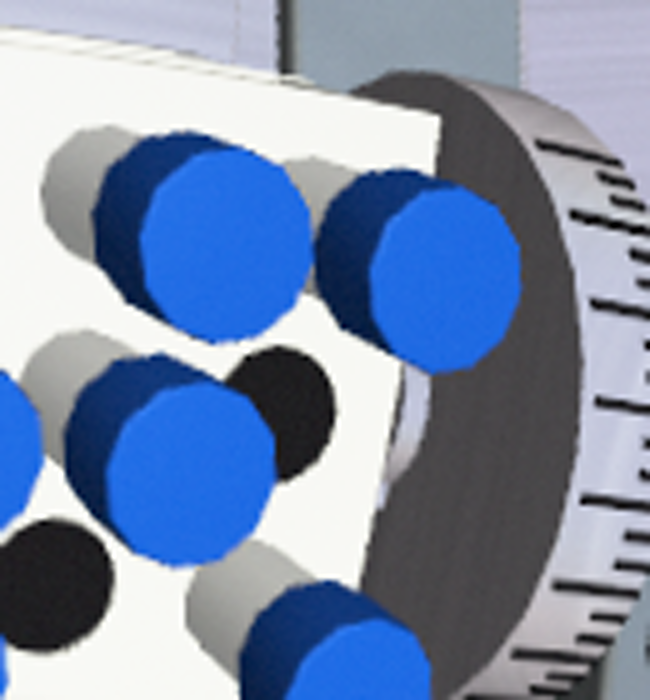

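```bash
python3 -c "
from h import *
im=cv2.imread('pics/w6.png'); cv2.imwrite('pics/w6e.png',cv2.resize(im[60:200,540:640],None,fx=5,fy=5,interpolation=cv2.INTER_CUBIC))"
```

```text
(no output)
```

View pics/w6e.png

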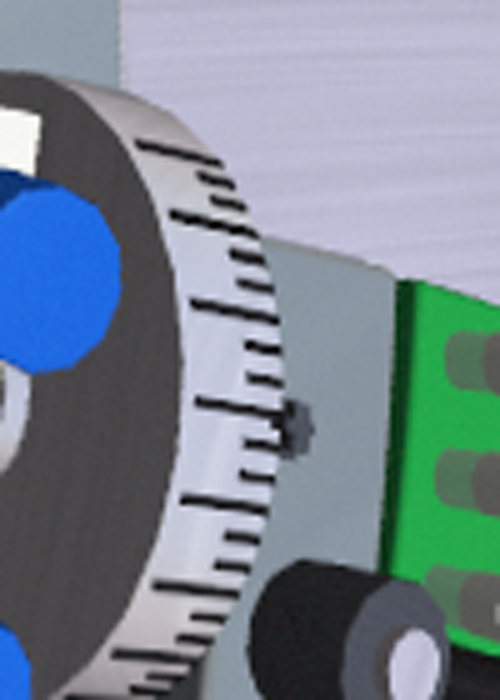

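Request:
jog_arm(targets=[[-0.0017, -0.0036, 0, 0, 0, 0, 1], [-0.0028, -0.0078, 0, 0, 0, 0, 1], [-0.0033, -0.0123, 0, 0, 0, 0, 1], [-0.0033, -0.0167, 0, 0, 0, 0, 1], [-0.0026, -0.0212, 0, 0, 0, 0, 1]])

```text
time: 15.52
tool_pos: [487.9, 107.5, 170.4]
tcp_rot: [180.0, 0.1, -13.5]
ft_force: [-3.8, -0.9, -0.7]
finger_gap: 15.3
```

```bash
python3 -c "
from h import *
rd()
rows((-54.9,94.9),32,168,24,3,(-85.6,101.6),(0.2,0))"
```

```text
15.52 st [-85.9 102.5] 170.4 F st [-3.5, -1.8, -0.7] gap 15.3
[np.float64(0.0008), np.float64(-0.0042)] [np.float64(0.0026), np.float64(-0.0083)] [np.float64(0.005), np.float64(-0.0121)] cmd [-80.59 113.71]
```

Request:
jog_arm(targets=[[0.0006, -0.0042, 0, 0, 0, 0, 1], [0.0023, -0.0083, 0, 0, 0, 0, 1], [0.0046, -0.0121, 0, 0, 0, 0, 1], [0.0046, -0.0121, 0, 0, 0, 0, 1]])

```text
time: 15.85
tool_pos: [496.4, 118.1, 170.5]
tcp_rot: [-180.0, -0.0, -13.5]
ft_force: [2.6, 0.8, -5.7]
finger_gap: 15.2
```

```bash
python3 -c "
from h import *
rd()
p=snap('wrist','w7')
im=cv2.imread('pics/w7.png'); cv2.imwrite('pics/w7e.png',cv2.resize(im[60:200,540:640],None,fx=5,fy=5,interpolation=cv2.INTER_CUBIC))"
```

```text
15.85 st [-80.1 114.8] 170.5 F st [2.3, 1.4, -5.7] gap 15.2
```

View pics/w7.png

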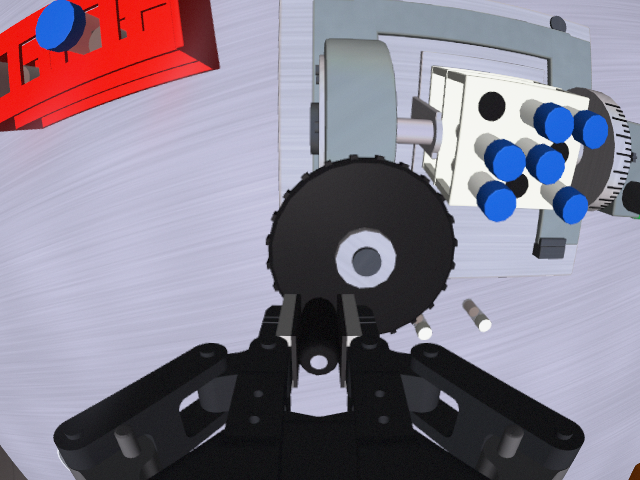

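Request:
jog_arm(targets=[[0, 0, 0.0008, 0, 0, 0, 1], [0, 0, 0.0008, 0, 0, 0, 0.8], [0, 0, 0.0008, 0, 0, 0, 0.6], [0, 0, 0.0008, 0, 0, 0, 0.5], [0, 0, 0.0008, 0, 0, 0, 0.5]])

```text
time: 16.32
tool_pos: [495.9, 117.4, 170.3]
tcp_rot: [-180.0, -0.0, -13.5]
ft_force: [-0.6, -0.1, -0.9]
finger_gap: 42.8
```

Request:
jog_arm(targets=[[0, 0, -0.006, 0, 0, 0, 0.5], [0, 0, -0.018, 0, 0, 0, 0.5], [0, 0, -0.035, 0, 0, 0, 0.5], [0, 0, -0.055, 0, 0, 0, 0.5], [0, 0, -0.07, 0, 0, 0, 0.5]])

```text
time: 16.73
tool_pos: [496.2, 117.5, 242.9]
tcp_rot: [-180.0, -0.1, -13.5]
ft_force: [-0.4, 0.4, 0.2]
finger_gap: 42.4
```

```bash
python3 -c "
from h import *
rd()"
```

```text
16.73 st [-80.2 114.3] 242.9 F st [-0.5, 0.3, 0.2] gap 42.4
```

Request:
jog_arm(targets=[[0.001, 0.03, 0, 0, 0, 0, 0.7], [0.003, 0.07, 0, 0, 0, 0, 0.9], [0.005, 0.11, 0, 0, 0, 0, 1], [0.006, 0.145, 0, 0, 0, 0, 1], [0.007, 0.175, 0, 0, 0, 0, 1]])

```text
time: 17.15
tool_pos: [461.3, -56.4, 241.6]
tcp_rot: [180.0, -0.1, -13.5]
ft_force: [-0.0, -0.6, -0.4]
finger_gap: -0.0
```

Request:
jog_arm(targets=[[0, 0.01, 0, 0, 0, 0, 1], [0, 0.014, 0, 0, 0, 0, 1], [0, 0.014, 0, 0, 0, 0, 1], [0, 0.014, 0, 0, 0, 0, 1]])

```text
time: 17.48
tool_pos: [458.8, -67.1, 240.4]
tcp_rot: [-180.0, -0.0, -13.5]
ft_force: [0.6, -0.0, -0.8]
finger_gap: -0.0
```

```bash
python3 -c "
from h import *
rd()
p=snap('wrist','w8'); print(p['origin'],st(p['origin']),p['attitude']); rd()
print(proj(p,[*wd(0,-80),132],True))"
```

```text
17.48 st [-73.6 -74. ] 240.4 F st [0.6, 0.1, -0.8] gap -0.0
[532.02561091 -84.45208289 382.94704102] [  1.7 -73.8] [ 1.63117394e+02  5.53207722e-02 -1.03529077e+02]
17.53 st [-73.6 -73.8] 240.2 F st [-0.7, 0.6, 0.5] gap -0.3
(np.float64(328.18876514808665), np.float64(137.69974256428122))
```

View pics/w8.png

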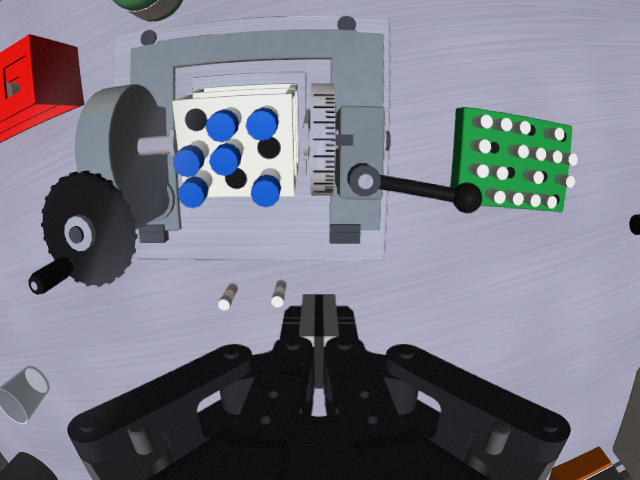

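```bash
python3 -c "
from h import *
im=cv2.imread('pics/w8.png'); cv2.imwrite('pics/w8e.png',cv2.resize(im[80:200,300:390],None,fx=6,fy=6,interpolation=cv2.INTER_CUBIC))"
```

```text
(no output)
```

View pics/w8e.png

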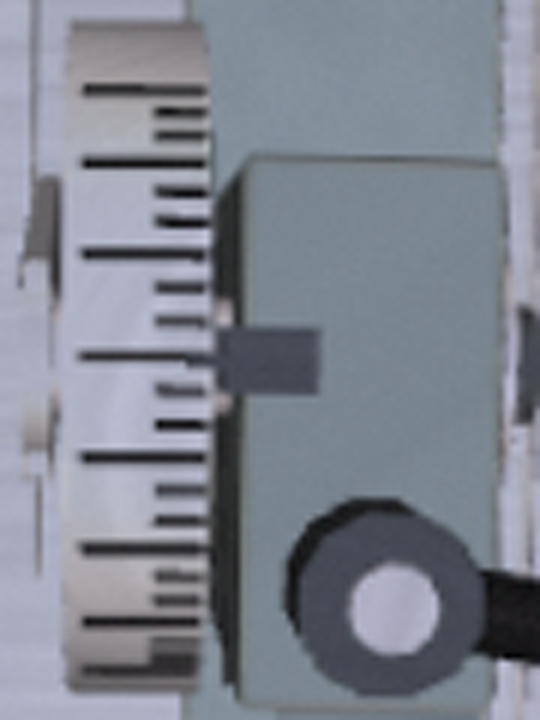

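```bash
python3 -c "
from h import *
im=cv2.imread('pics/w8.png'); g=cv2.cvtColor(im,cv2.COLOR_BGR2GRAY)
print('tip cols'); 
for u in (318,322,326,328,329,330,331,332,333,334,335,336,340,345):
  print(u,list(g[128:150,u]))
cv2.imwrite('pics/w8f.png',cv2.resize(im[125:155,310:355],None,fx=16,fy=16,interpolation=cv2.INTER_NEAREST))"
```

```text
tip cols
318 [np.uint8(180), np.uint8(180), np.uint8(180), np.uint8(181), np.uint8(179), np.uint8(179), np.uint8(179), np.uint8(178), np.uint8(176), np.uint8(177), np.uint8(117), np.uint8(44), np.uint8(141), np.uint8(178), np.uint8(178), np.uint8(180), np.uint8(180), np.uint8(182), np.uint8(184), np.uint8(184), np.uint8(187), np.uint8(186)]
322 [np.uint8(178), np.uint8(177), np.uint8(178), np.uint8(177), np.uint8(178), np.uint8(181), np.uint8(181), np.uint8(182), np.uint8(185), np.uint8(188), np.uint8(122), np.uint8(50), np.uint8(149), np.uint8(186), np.uint8(188), np.uint8(186), np.uint8(186), np.uint8(186), np.uint8(185), np.uint8(184), np.uint8(185), np.uint8(183)]
326 [np.uint8(86), np.uint8(174), np.uint8(189), np.uint8(188), np.uint8(136), np.uint8(83), np.uint8(132), np.uint8(175), np.uint8(183), np.uint8(181), np.uint8(122), np.uint8(48), np.uint8(140), np.uint8(179), np.uint8(178), np.uint8(151), np.uint8(90), np.uint8(100), np.uint8(154), np.uint8(178), np.uint8(179), np.uint8(162)]
328 [np.uint8(67), np.uint8(170), np.uint8(184), np.uint8(182), np.uint8(132), np.uint8(71),
[... 2812 characters left out ...]
20), np.uint8(153), np.uint8(140), np.uint8(113), np.uint8(60)]
340 [np.uint8(83), np.uint8(82), np.uint8(82), np.uint8(81), np.uint8(83), np.uint8(80), np.uint8(77), np.uint8(75), np.uint8(75), np.uint8(76), np.uint8(76), np.uint8(74), np.uint8(72), np.uint8(73), np.uint8(73), np.uint8(75), np.uint8(74), np.uint8(74), np.uint8(80), np.uint8(81), np.uint8(87), np.uint8(89)]
345 [np.uint8(132), np.uint8(132), np.uint8(131), np.uint8(134), np.uint8(134), np.uint8(135), np.uint8(104), np.uint8(73), np.uint8(76), np.uint8(75), np.uint8(75), np.uint8(73), np.uint8(72), np.uint8(73), np.uint8(73), np.uint8(73), np.uint8(75), np.uint8(91), np.uint8(131), np.uint8(132), np.uint8(132), np.uint8(132)]
```

View pics/w8f.png

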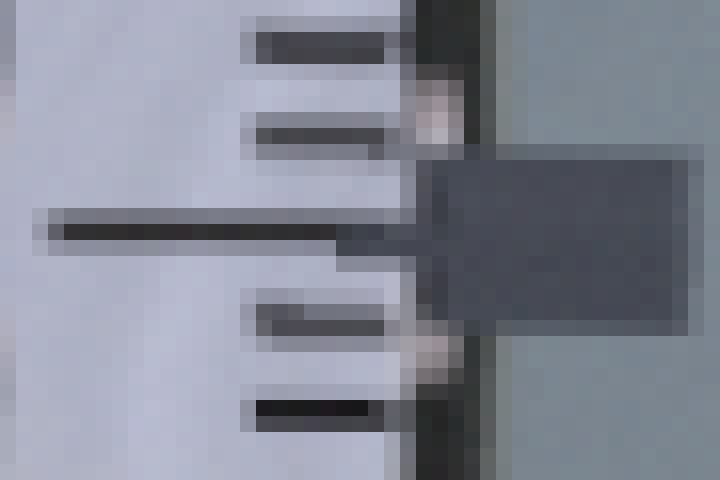

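```bash
python3 -c "
from h import *
p=dict(fx=371.648,fy=371.648,cx=318.548,cy=244.628,origin=np.array([532.03,-84.45,382.95]),attitude=[163.117,.055,-103.529])
for n,u,v,z in [('ball',467,198,147),('knob',365.5,181,130),('knob',365.5,181,120),('tubeblock corner',455,190,60),('vial',227,304,46),('v',278,300,46),('pointer',334,140,132)]:
  P=onz(p,u,v,z,True); print(n,P.round(1),st(P))
s=r.sense(); print(s['joint_pos'].round(1)); rd()
"
```

```text
ball [ 471.1 -173.   147. ] [ -36.9 -174.1]
knob [ 494.3 -108.2  130. ] [ -29.4 -105.8]
knob [ 492.8 -109.2  120. ] [ -30.7 -107. ]
tubeblock corner [ 458.4 -194.9   60. ] [ -44.1 -198.3]
vial [392.7  46.1  46. ] [-164.2   20.7]
v [385.7  -7.   46. ] [-158.6  -32.6]
pointer [526.5 -93.5 132. ] [ -1.5 -83.9]
[-14.7 -14.4 105.3   0.   89.1  88.8]
17.53 st [-73.6 -73.8] 240.2 F st [-0.7, 0.6, 0.5] gap -0.3
```

Request:
jog_arm(targets=[[0.012, 0.017, 0, 0, 0, 0.03, 1], [0.03, 0.042, 0, 0, 0, 0.07, 1], [0.048, 0.068, 0, 0, 0, 0.11, 1], [0.062, 0.088, 0, 0, 0, 0.15, 1], [0.072, 0.101, 0, 0, 0, 0.17, 1]])

```text
time: 17.95
tool_pos: [505.9, -183.5, 239.7]
tcp_rot: [180.0, 0.0, -23.3]
ft_force: [0.4, -0.0, 0.7]
finger_gap: -0.0
```

Request:
jog_arm(targets=[[0, 0, 0.01, 0, 0, 0, 1], [0, 0, 0.03, 0, 0, 0, 1], [0, 0, 0.05, 0, 0, 0, 1], [0, 0, 0.05, 0, 0, 0, 1], [0, 0, 0.05, 0, 0, 0, 1]])

```text
time: 18.37
tool_pos: [504.0, -181.0, 188.3]
tcp_rot: [-180.0, 0.2, -23.1]
ft_force: [0.5, 0.4, 0.4]
finger_gap: 0.1
```

```bash
python3 -c "
from h import *
rd(); print(r.sense()['tcp_rot'])
p=snap('wrist','w9'); P=wd(-37,-174.5); print(proj(p,[*P,147],True))"
```

```text
18.37 st [  -3.1 -174.2] 188.3 F st [0.4, 0.5, 0.4] gap 0.1
[-179.97326603    0.21753502  -23.12739348]
(np.float64(330.24001896324404), np.float64(332.96534862911795))
```

View pics/w9.png

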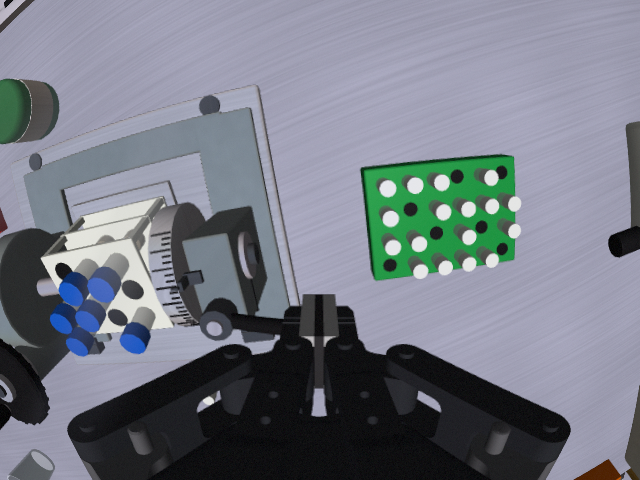

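Request:
jog_arm(targets=[[0, 0, 0.01, 0, 0, 0, 1], [0, 0, 0.025, 0, 0, 0, 1], [0, 0, 0.04, 0, 0, 0, 1], [0, 0, 0.052, 0, 0, 0, 1], [0, 0, 0.052, 0, 0, 0, 1]])

```text
time: 18.83
tool_pos: [503.6, -182.1, 135.4]
tcp_rot: [-180.0, 0.2, -23.2]
ft_force: [-0.1, -0.5, -1.6]
finger_gap: -0.2
```

Request:
jog_arm(targets=[[0, 0, 0, 0, 0, 0, 1], [0, 0, 0, 0, 0, 0, 1]])

```text
time: 19.0
tool_pos: [505.4, -183.1, 138.9]
tcp_rot: [180.0, -0.1, -23.2]
ft_force: [0.2, 0.2, -0.4]
finger_gap: -0.3
```

```bash
python3 -c "
from h import *
rd(); print(r.sense()['tcp_rot'])"
```

```text
19.0 st [  -1.2 -176. ] 138.9 F st [0.1, 0.3, -0.4] gap -0.3
[ 1.79999256e+02 -7.63387222e-02 -2.32401898e+01]
```

```bash
cat >> h.py <<'E'
A=np.array([-29.5,-105.5])
def rho(phi): return -9.7+0.6*(phi+96)
def ltcp(phi,off=21.5):
    a,b=np.radians(phi),np.radians(rho(phi)); return A+70*np.array([np.cos(a),np.sin(a)])+off*np.array([np.cos(b),np.sin(b)])
def lrows(cmd,rho0,phis,off=21.5):
    b=np.radians(rho0); tx=np.array([np.cos(b),np.sin(b)]); ty=np.array([np.sin(b),-np.cos(b)])
    for ph in phis:
        d=ltcp(ph,off)-cmd; print([round(float(d@tx)/1000,4),round(float(d@ty)/1000,4),0,0,0,round(float(np.radians(rho0-rho(ph))),3),1],end=", ")
    print("\ncmd",ltcp(ph,off).round(2),"rho",round(rho(ph),2))
E
python3 -c "
from h import *
lrows((-1.7,-175.4),-9.7,[-91,-95,-99,-103,-107])"
```

```text
[-0.0071, 0.0039, 0, 0, 0, -0.052, 1], [-0.0119, 0.0053, 0, 0, 0, -0.01, 1], [-0.0168, 0.0065, 0, 0, 0, 0.031, 1], [-0.0218, 0.0072, 0, 0, 0, 0.073, 1], [-0.0267, 0.0077, 0, 0, 0, 0.115, 1], 
cmd [ -29.33 -178.48] rho -16.3
```

Request:
jog_arm(targets=[[-0.006, 0.0035, 0, 0, 0, 0, 1], [-0.0115, 0.0053, 0, 0, 0, 0, 1], [-0.0165, 0.0065, 0, 0, 0, 0.03, 1], [-0.0218, 0.0072, 0, 0, 0, 0.073, 1], [-0.0267, 0.0077, 0, 0, 0, 0.115, 1]])

```text
time: 19.42
tool_pos: [477.2, -180.5, 138.9]
tcp_rot: [180.0, -0.2, -30.0]
ft_force: [1.6, -3.7, -1.0]
finger_gap: 0.0
```

```bash
python3 -c "
from h import *
rd(); print(r.sense()['tcp_rot'])
lrows((-29.33,-178.48),-16.3,[-111,-115,-119,-123,-127])"
```

```text
19.42 st [ -29.2 -180. ] 138.9 F st [2.4, -3.3, -1.0] gap 0.0
[ 1.79952200e+02 -1.67458118e-01 -2.99751592e+01]
[-0.0049, 0.0007, 0, 0, 0, 0.042, 1], [-0.0098, 0.001, 0, 0, 0, 0.084, 1], [-0.0147, 0.001, 0, 0, 0, 0.126, 1], [-0.0196, 0.0006, 0, 0, 0, 0.168, 1], [-0.0244, -0.0, 0, 0, 0, 0.209, 1], 
cmd [ -52.7 -171.6] rho -28.3
```

Request:
jog_arm(targets=[[-0.0049, 0.0007, 0, 0, 0, 0.042, 1], [-0.0098, 0.001, 0, 0, 0, 0.084, 1], [-0.0147, 0.001, 0, 0, 0, 0.126, 1], [-0.0196, 0.0006, 0, 0, 0, 0.168, 1], [-0.0244, 0, 0, 0, 0, 0.209, 1]])

```text
time: 19.83
tool_pos: [456.0, -168.5, 138.9]
tcp_rot: [180.0, -0.2, -42.0]
ft_force: [1.0, -4.8, -0.2]
finger_gap: -0.1
```

```bash
python3 -c "
from h import *
rd(); print(r.sense()['tcp_rot'])
lrows((-52.7,-171.6),-28.3,[-131,-135,-139,-143,-147])
snap('wrist','w10')"
```

```text
19.83 st [ -52.6 -173.3] 138.9 F st [2.1, -4.5, -0.2] gap -0.1
[ 1.79965770e+02 -1.71351458e-01 -4.19632728e+01]
[-0.0048, -0.0, 0, 0, 0, 0.042, 1], [-0.0096, -0.0004, 0, 0, 0, 0.084, 1], [-0.0143, -0.001, 0, 0, 0, 0.126, 1], [-0.019, -0.002, 0, 0, 0, 0.168, 1], [-0.0235, -0.0033, 0, 0, 0, 0.209, 1], 
cmd [ -71.81 -157.53] rho -40.3
```

View pics/w10.png

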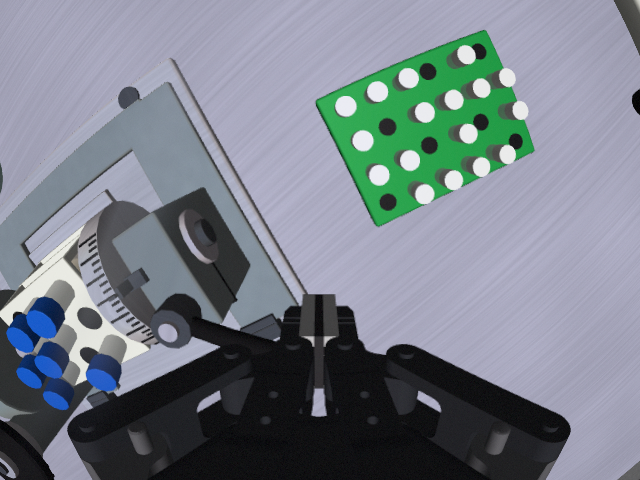

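Request:
jog_arm(targets=[[-0.0048, 0, 0, 0, 0, 0.042, 1], [-0.0096, -0.0004, 0, 0, 0, 0.084, 1], [-0.0143, -0.001, 0, 0, 0, 0.126, 1], [-0.019, -0.002, 0, 0, 0, 0.168, 1], [-0.0235, -0.0033, 0, 0, 0, 0.209, 1]])

```text
time: 20.3
tool_pos: [440.6, -150.2, 138.7]
tcp_rot: [180.0, -0.1, -53.9]
ft_force: [0.1, -4.6, -0.9]
finger_gap: -0.2
```

```bash
python3 -c "
from h import *
rd(); print(r.sense()['tcp_rot'])
lrows((-71.81,-157.53),-40.3,[-150,-153,-156,-158,-160])"
```

```text
20.3 st [ -71.8 -159.1] 138.7 F st [1.2, -4.5, -0.9] gap -0.2
[ 1.79983778e+02 -1.39619113e-01 -5.38730834e+01]
[-0.0035, -0.0005, 0, 0, 0, 0.031, 1], [-0.0069, -0.0011, 0, 0, 0, 0.063, 1], [-0.0103, -0.0019, 0, 0, 0, 0.094, 1], [-0.0126, -0.0026, 0, 0, 0, 0.115, 1], [-0.0148, -0.0033, 0, 0, 0, 0.136, 1], 
cmd [ -80.92 -145.44] rho -48.1
```

Request:
jog_arm(targets=[[-0.0035, -0.0005, 0, 0, 0, 0.031, 1], [-0.0069, -0.0011, 0, 0, 0, 0.063, 1], [-0.0103, -0.0019, 0, 0, 0, 0.094, 1], [-0.0126, -0.0026, 0, 0, 0, 0.115, 1], [-0.0148, -0.0033, 0, 0, 0, 0.136, 1]])

```text
time: 20.72
tool_pos: [434.6, -136.0, 138.5]
tcp_rot: [-180.0, -0.1, -61.6]
ft_force: [-0.6, -4.9, 0.1]
finger_gap: -0.3
```

```bash
python3 -c "
from h import *
rd(); print(r.sense()['tcp_rot'],r.sense()['joint_pos'].round(1))
lrows((-80.92,-145.44),-48.1,[-161,-162,-163,-164,-165])"
```

```text
20.72 st [ -81.  -146.6] 138.5 F st [0.6, -4.9, 0.1] gap -0.3
[-1.79998408e+02 -9.24915664e-02 -6.16224019e+01] [-2.380e+01 -1.190e+01  1.140e+02 -1.000e-01  7.790e+01  1.279e+02]
[-0.0011, -0.0002, 0, 0, 0, 0.01, 1], [-0.0023, -0.0005, 0, 0, 0, 0.021, 1], [-0.0034, -0.0008, 0, 0, 0, 0.031, 1], [-0.0045, -0.0011, 0, 0, 0, 0.042, 1], [-0.0056, -0.0014, 0, 0, 0, 0.052, 1], 
cmd [ -83.61 -140.35] rho -51.1
```

Request:
jog_arm(targets=[[-0.0011, -0.0002, 0, 0, 0, 0.01, 1], [-0.0023, -0.0005, 0, 0, 0, 0.021, 1], [-0.0034, -0.0008, 0, 0, 0, 0.031, 1], [-0.0045, -0.0011, 0, 0, 0, 0.042, 1], [-0.0056, -0.0014, 0, 0, 0, 0.052, 1]])

```text
time: 21.13
tool_pos: [433.6, -131.5, 138.4]
tcp_rot: [180.0, -0.2, -64.6]
ft_force: [-0.2, -17.0, -1.6]
finger_gap: 0.1
```

```bash
python3 -c "
from h import *
rd()
lrows((-83.61,-140.35),-51.1,[-166,-167,-168,-169,-170])
snap('top');p=snap('top'); crop(p,230,180,150,130,5,'topd')"
```

```text
21.13 st [ -83.  -142.5] 138.4 F st [3.8, -16.6, -1.6] gap 0.1
[-0.0011, -0.0003, 0, 0, 0, 0.01, 1], [-0.0022, -0.0006, 0, 0, 0, 0.021, 1], [-0.0033, -0.0009, 0, 0, 0, 0.031, 1], [-0.0044, -0.0012, 0, 0, 0, 0.042, 1], [-0.0055, -0.0016, 0, 0, 0, 0.052, 1], 
cmd [ -85.83 -135.07] rho -54.1
```

View pics/topd.png

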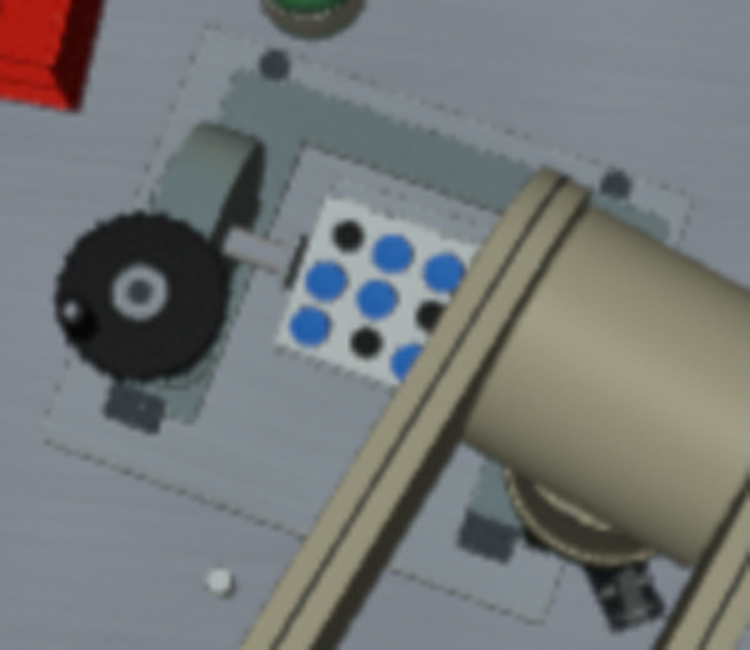

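Request:
jog_arm(targets=[[0, 0, 0, 0, 0, 0, 1], [0, 0, 0, 0, 0, 0, 1]])

```text
time: 21.4
tool_pos: [433.6, -131.7, 138.4]
tcp_rot: [180.0, -0.2, -64.6]
ft_force: [-0.7, -13.5, -0.7]
finger_gap: 0.1
```

```bash
python3 -c "
from h import *
rd(); p=snap('wrist','w11'); print(p['origin'],p['attitude'])"
```

```text
21.4 st [ -83.  -142.7] 138.4 F st [2.4, -13.3, -0.7] gap 0.1
[ 466.51054889 -198.09444243  281.13291893] [ 1.63280385e+02 -2.15562483e-02 -1.54620905e+02]
```

View pics/w11.png

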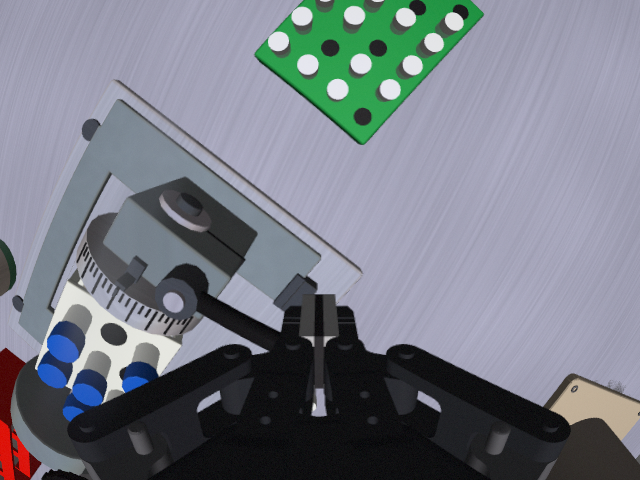

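Request:
jog_arm(targets=[[-0.0003, 0, 0, 0, 0, 0, 1], [-0.0006, -0.0001, 0, 0, 0, 0, 1], [-0.0006, -0.0001, 0, 0, 0, 0, 1], [-0.0006, -0.0001, 0, 0, 0, 0, 1]])

```text
time: 21.78
tool_pos: [433.6, -131.6, 138.4]
tcp_rot: [180.0, -0.3, -64.6]
ft_force: [0.5, -16.7, -1.2]
finger_gap: 0.2
```

```bash
python3 -c "
from h import *
rd()"
```

```text
21.78 st [ -83.  -142.6] 138.4 F st [4.4, -16.1, -1.2] gap 0.2
```

The force rose while the position held, so the lever is on its stop at about 17 N. Backing off, lifting, and looking.

Request:
jog_arm(targets=[[0.003, 0, 0, 0, 0, 0, 1], [0.008, 0, 0, 0, 0, 0, 1], [0.016, 0, 0, 0, 0, 0, 1], [0.026, 0, 0, 0, 0, 0, 1], [0.03, 0, 0, 0, 0, 0, 1]])

```text
time: 22.2
tool_pos: [446.6, -157.2, 137.9]
tcp_rot: [-180.0, -0.0, -64.6]
ft_force: [-0.3, -0.7, 0.2]
finger_gap: -0.3
```

Request:
jog_arm(targets=[[0, 0, -0.01, 0, 0, 0, 1], [0, 0, -0.035, 0, 0, 0, 1], [0, 0, -0.06, 0, 0, 0, 1], [0, 0, -0.085, 0, 0, -0.05, 1], [0, 0, -0.1, 0, 0, -0.1, 1]])

```text
time: 22.62
tool_pos: [446.8, -156.5, 241.7]
tcp_rot: [-179.9, -0.1, -58.7]
ft_force: [-0.3, -0.6, 0.6]
finger_gap: 0.0
```

Request:
jog_arm(targets=[[-0.01, -0.005, 0, 0, 0, -0.12, 1], [-0.03, -0.01, 0, 0, 0, -0.24, 1], [-0.05, -0.02, 0, 0, 0, -0.36, 1], [-0.07, -0.025, 0, 0, 0, -0.48, 1], [-0.08, -0.03, 0, 0, 0, -0.55, 1]])

```text
time: 23.03
tool_pos: [429.6, -70.5, 238.7]
tcp_rot: [-180.0, 0.0, -26.9]
ft_force: [-0.3, -0.3, -1.0]
finger_gap: -0.2
```

Request:
jog_arm(targets=[[0, 0, 0, 0, 0, 0, 1], [0, 0, 0, 0, 0, 0, 1], [0, 0, 0, 0, 0, 0, 1]])

```text
time: 23.28
tool_pos: [430.4, -72.7, 238.3]
tcp_rot: [180.0, -0.0, -27.4]
ft_force: [0.1, -0.4, 0.6]
finger_gap: 0.1
```

```bash
python3 -c "
from h import *
rd(); p=snap('wrist','w12'); print(p['origin'],st(p['origin']),p['attitude'])
print(proj(p,[*wd(0,-82),132],True))"
```

```text
23.28 st [-99.8 -86.1] 238.3 F st [0.2, -0.3, 0.6] gap 0.1
[ 497.41216569 -106.77095807  380.86706778] [ -26.7 -103.6] [ 1.63109953e+02  1.47127430e-02 -1.17477066e+02]
(np.float64(277.02467586982823), np.float64(104.78557510401569))
```

View pics/w12.png

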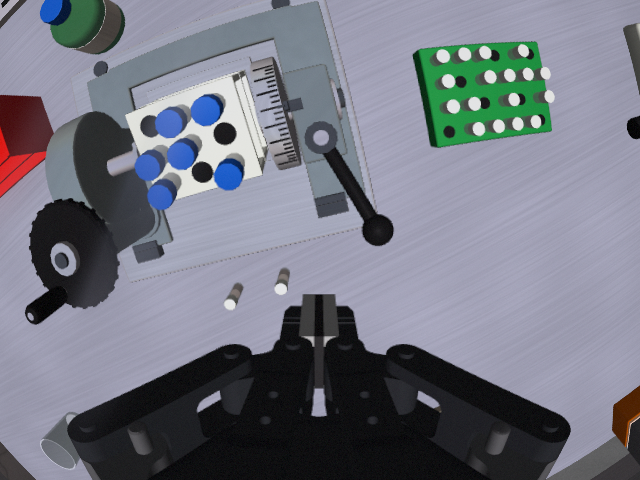

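```bash
python3 -c "
from h import *
p=snap('wrist','w13'); rd()
P=onz(p,378,230,147,True);print(P,st(P)); P=onz(p,321,136,130,True);print(st(P))
im=cv2.imread('pics/w13.png'); cv2.imwrite('pics/w13e.png',cv2.resize(im[45:185,235:375],None,fx=5,fy=5,interpolation=cv2.INTER_CUBIC))
crop(p,330,180,100,90,6,'w13b')"
```

```text
23.38 st [-99.9 -86.3] 238.1 F st [0.9, -0.5, 0.9] gap 0.2
[ 425.33245278 -113.33635219  147.        ] [ -95.3 -126.8]
[ -27.7 -105.2]
```

View pics/w13b.png

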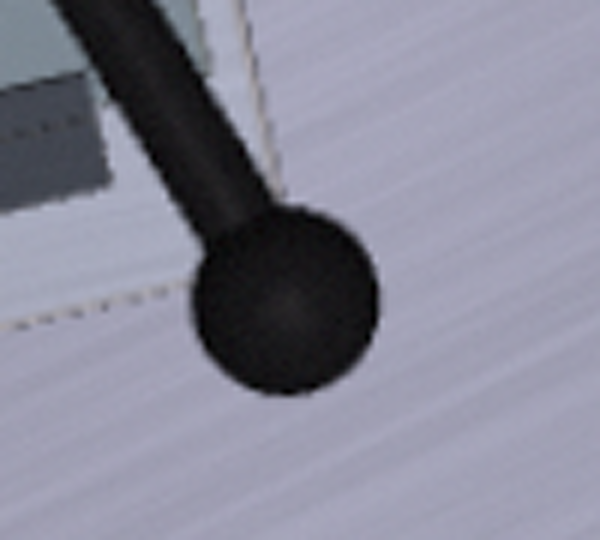

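View pics/w13e.png

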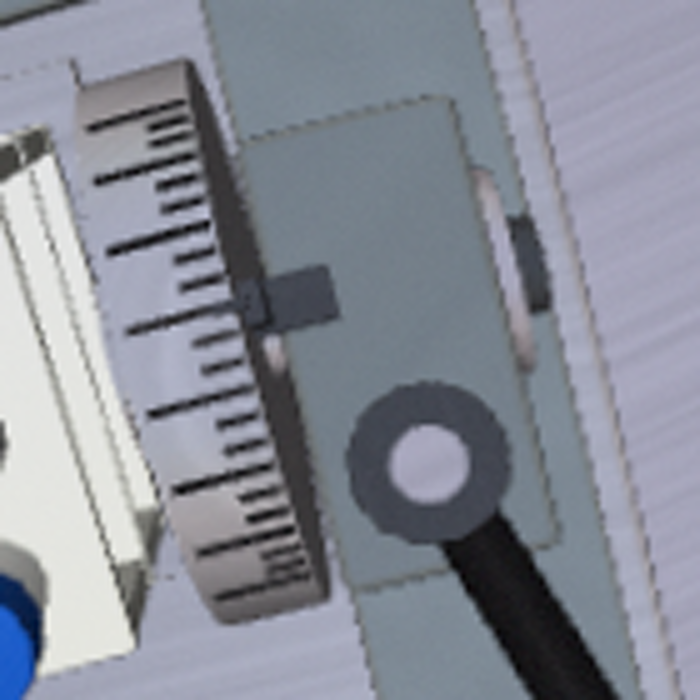

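```bash
python3 -c "
from h import *
p=snap('wrist'); rd()
for n,u,v in [('edge',330+240/6,180),('edge2',330+280/6,180+200/6),('corner',379.5,224.7),('front',330,180+325/6),('front2',330+190/6,180+287/6),('redge up',235+510/5,45),('redge up2',235+690/5,45+690/5)]:
  for z in (0,10): print(n,z,st(onz(p,u,v,z,True)))
# w8 frame: edges
p=dict(fx=371.648,fy=371.648,cx=318.548,cy=244.628,origin=np.array([532.03,-84.45,382.95]),attitude=[163.117,.055,-103.529])
print('w8')
for n,u,v in [('R',389,60),('R',384,255),('L',115,42),('front',250,261),('front',340,259),('back',250,27)]:
  for z in (0,10): print(n,z,st(onz(p,u,v,z,True)))
"
```

```text
23.43 st [-99.9 -86.3] 237.9 F st [-0.2, 0.8, 0.1] gap 0.0
edge 0 [ -84.1 -144.2]
edge 10 [ -82.6 -143.2]
edge2 0 [-120.3 -143.6]
edge2 10 [-117.9 -142.5]
corner 0 [-133.2 -144. ]
corner 10 [-130.4 -143. ]
front 0 [-130.6  -90.4]
front 10 [-127.9  -90.8]
front2 0 [-132.  -124.7]
front2 10 [-129.2 -124.1]
redge up 0 [  60.1 -144.6]
redge up 10 [  57.8 -143.5]
redge up2 0 [ -87.9 -146.6]
redge up2 10 [ -86.3 -145.5]
w8
R 0 [  82.4 -145.4]
R 10 [  80.3 -143.6]
R 0 [-126.4 -145.2]
R 10 [-123.1 -143.3]
L 0 [123.8 155.4]
L 10 [120.6 149.4]
front 0 [-133.4    2.4]
front 10 [-129.8    0.4]
front 0 [-130.9  -96.7]
front 10 [-127.4  -96.2]
back 0 [119.1  -3.2]
back 10 [116.  -5.]
```

Request:
jog_arm(targets=[[-0.02, -0.02, -0.01, 0, 0, 0, 1], [-0.045, -0.047, -0.02, 0, 0, 0, 1], [-0.07, -0.073, -0.03, 0, 0, 0, 1], [-0.095, -0.1, -0.03, 0, 0, 0, 1], [-0.12, -0.125, -0.03, 0, 0, 0, 1]])

```text
time: 23.85
tool_pos: [380.9, 94.8, 268.8]
tcp_rot: [-179.9, -0.1, -27.5]
ft_force: [1.3, -0.6, -0.3]
finger_gap: -0.1
```

Request:
jog_arm(targets=[[-0.02, -0.02, 0, 0, 0, 0, 1], [-0.04, -0.045, 0, 0, 0, 0, 1], [-0.06, -0.063, 0, 0, 0, 0, 1], [-0.075, -0.078, 0, 0, 0, 0, 1], [-0.075, -0.078, 0, 0, 0, 0, 1]])

```text
time: 24.27
tool_pos: [349.2, 200.1, 267.9]
tcp_rot: [-180.0, 0.1, -27.2]
ft_force: [-0.5, -0.4, 0.3]
finger_gap: -0.4
```

```bash
python3 -c "
from h import *
p=snap('top','top3'); crop(p,230,180,150,130,5,'top3c')
q=snap('scene','scene3'); crop(q,250,200,150,110,5,'scene3c'); rd()"
```

```text
24.37 st [-240.9  158.1] 267.8 F st [0.1, 0.3, -0.5] gap -0.1
```

View pics/top3c.png

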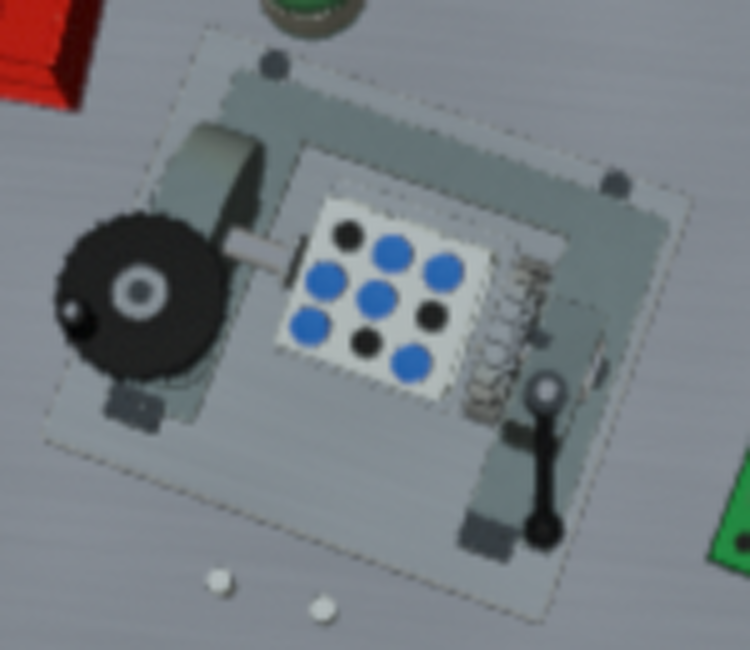

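View pics/scene3c.png

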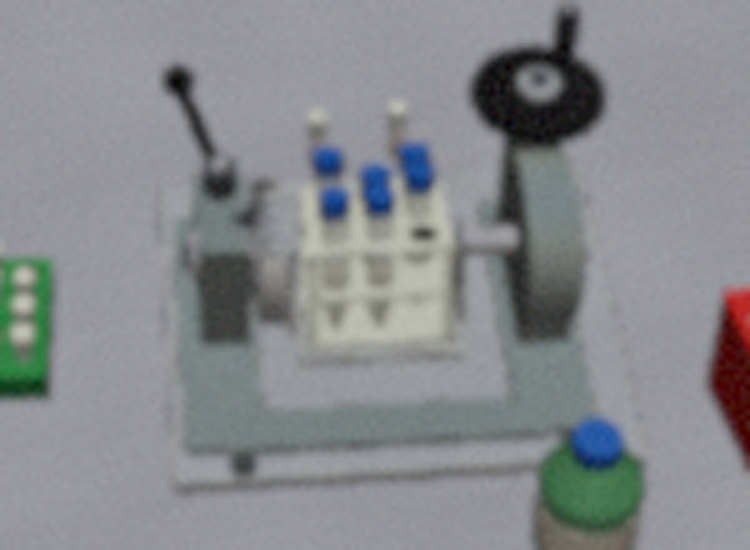

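```bash
python3 -c "
from h import *
p=snap('top'); q=snap('scene')
f=lambda a,b:(230+a/5,180+b/5); g=lambda a,b:(250+a/5,200+b/5)
def tri(n,Aa,B):
    d1,d2=ray(p,*Aa),ray(q,*B); o1,o2=p['origin'],q['origin']
    t=np.linalg.lstsq(np.c_[d1,-d2],o2-o1,rcond=None)[0]; a,b=o1+d1*t[0],o2+d2*t[1]; print(n,a.round(1),b.round(1),st(a),st(b))
tri('ball',f(543,530),g(178,80)); tri('knob',f(546,388),g(220,170))
print(st(onz(p,*f(543,530),147)), st(onz(p,*f(546,388),128)), st(onz(q,*g(178,80),147)),st(onz(q,*g(220,170),128)))
# hub from loose
print(st(onz(p,*f(677,450),147)),st(onz(q,*g(104,150),147)))
"
```

```text
ball [ 424.1 -114.7  145.4] [ 425.  -111.3  145.4] [ -96.1 -128.4] [ -96.1 -124.9]
knob [ 495.8 -109.3  132.1] [ 496.7 -105.7  132.2] [ -27.7 -106.4] [ -27.6 -102.7]
[ -96.3 -128.4] [ -27.  -106.3] [ -94.3 -124.9] [ -31.8 -102.5]
[ -37.5 -176.6] [ -35.4 -172.9]
```

```bash
python3 -c "
from h import *
q=snap('scene'); p=snap('top')
g=lambda a,b:(250+a/5,200+b/5); f=lambda a,b:(230+a/5,180+b/5)
for n,a,b in [('backright',177,489),('right mid',170,330),('backleftish',548,463),('frontright',162,190)]:
  print(n,[st(onz(q,*g(a,b),z)) for z in (0,6,12)])
for n,a,b in [('TL',210,28),('TR',690,195),('BR',540,622),('BL',45,440)]:
  print(n,[st(onz(p,*f(a,b),z)) for z in (0,6,12)])
"
python3 -c "
import cv2
im=cv2.imread('pics/scene3.png'); cv2.imwrite('pics/s3r.png',cv2.resize(im[205:305,270:340],None,fx=8,fy=6,interpolation=cv2.INTER_CUBIC))"
```

```text
backright [array([ 113.7, -139.4]), array([ 118.2, -139.5]), array([ 122.7, -139.6])]
right mid [array([ -14.7, -137.9]), array([  -9.5, -137.9]), array([  -4.3, -138. ])]
backleftish [array([111.6,  90.4]), array([116.2,  89.1]), array([120.7,  87.9])]
frontright [array([-141.5, -137.5]), array([-135.7, -137.6]), array([-129.9, -137.7])]
TL [array([127.2, 145. ]), array([125.5, 143.7]), array([123.8, 142.4])]
TR [array([ 127.5, -143.4]), array([ 125.8, -143.4]), array([ 124.1, -143.3])]
BR [array([-125.6, -143.6]), array([-126.1, -143.5]), array([-126.7, -143.4])]
BL [array([-124.6,  144.4]), array([-125.1,  143.2]), array([-125.7,  141.9])]
```

View pics/s3r.png

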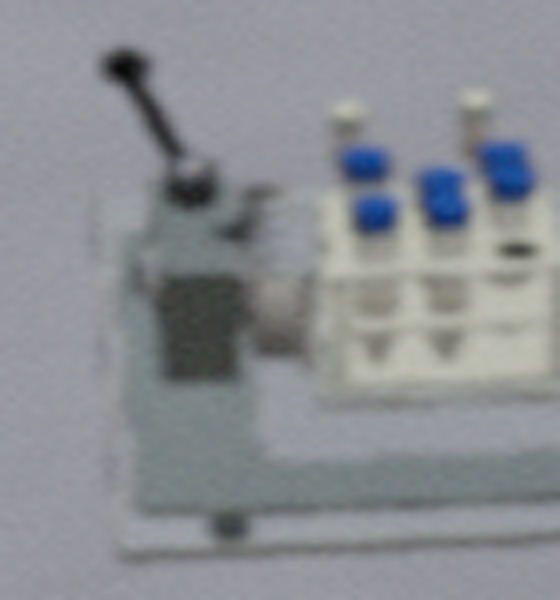

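```bash
python3 -c "
from h import *
s=r.sense(); print(s['tool_pos'],s['tcp_rot'],s['joint_pos'].round(1))
t=wd(-80,-162); print(t); d=np.array([*(t-s['tool_pos'][:2]),0]); print(d)
psi=-27.3
for i in range(2): print(trow(d/2,psi).round(4)); psi-=25.6
"
```

```text
[350.56973732 196.6722829  267.85396615] [ 1.79985232e+02 -4.89877415e-03 -2.74216885e+01] [ 22.  -25.3 110.9  -0.   94.4 139.4]
[ 431.99073166 -151.14864425]
[  81.42099435 -347.82092715    0.        ]
[ 0.1159  0.1359 -0.    ]
[ 0.1633  0.0724 -0.    ]
```

Request:
jog_arm(targets=[[0.023, 0.027, 0, 0, 0, 0, 1], [0.047, 0.054, 0, 0, 0, 0, 1], [0.07, 0.081, 0, 0, 0, 0.05, 1], [0.093, 0.108, 0, 0, 0, 0.1, 1], [0.116, 0.136, 0, 0, 0, 0.15, 1]])

```text
time: 24.98
tool_pos: [390.9, 21.1, 268.1]
tcp_rot: [-180.0, -0.0, -36.1]
ft_force: [0.9, 0.7, 0.1]
finger_gap: 0.4
```

```bash
python3 -c "
from h import *
s=r.sense(); 
psi=-27.42-np.degrees(.15); c=np.array([350.57,196.67])+wshift([.116,.136,0],-27.42)[:2]
print(c,s['tool_pos'],psi,s['joint_pos'].round(1))
t=wd(-80,-162); d=np.array([*(t-c),0]); print(trow(d,psi).round(4))
"
```

```text
[390.90863002  22.52984114] [390.87231349  21.10722878 268.10748406] -36.01436692696235 [ -4.4 -27.2 112.3  -0.   94.9 121.7]
[ 0.1354  0.1163 -0.    ]
```

Request:
jog_arm(targets=[[0.027, 0.023, 0, 0, 0, 0.12, 1], [0.054, 0.047, 0, 0, 0, 0.24, 1], [0.081, 0.07, 0, 0, 0, 0.36, 1], [0.108, 0.093, 0, 0, 0, 0.48, 1], [0.1354, 0.1163, 0, 0, 0, 0.6, 1]])

```text
time: 25.4
tool_pos: [431.9, -153.1, 268.0]
tcp_rot: [-180.0, -0.0, -70.8]
ft_force: [0.7, 0.4, 0.2]
finger_gap: -0.1
```

Request:
jog_arm(targets=[[0, 0, 0, 0, 0, 0.05, 1], [0, 0, 0.03, 0, 0, 0.05, 1], [0, 0, 0.06, 0, 0, 0.05, 1], [0, 0, 0.08, 0, 0, 0.05, 1], [0, 0, 0.08, 0, 0, 0.05, 1]])

```text
time: 25.82
tool_pos: [429.0, -149.9, 182.8]
tcp_rot: [179.6, 0.3, -73.3]
ft_force: [-0.8, -0.0, -0.3]
finger_gap: 0.0
```

```bash
python3 -c "
from h import *
s=r.sense(); rd(); print(s['tcp_rot'],s['joint_pos'].round(1))
snap('wrist','w14')
"
```

```text
25.82 st [ -83.2 -161.5] 182.8 F st [-0.7, -0.2, -0.3] gap 0.0
[179.64486413   0.31287323 -73.27899515] [-25.7 -13.6 110.7  -0.   83.4 137.6]
```

View pics/w14.png

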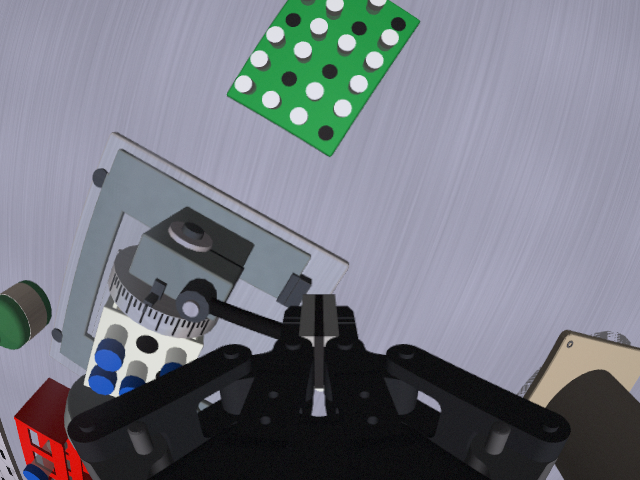

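Request:
jog_arm(targets=[[0, 0, 0.012, 0, 0, 0, 1], [0, 0, 0.03, 0, 0, 0, 1], [0, 0, 0.045, 0, 0, 0, 1], [0, 0, 0.05, 0, 0, 0, 1], [0, 0, 0.05, 0, 0, 0, 1]])

```text
time: 26.28
tool_pos: [432.0, -150.1, 137.6]
tcp_rot: [180.0, 0.0, -73.2]
ft_force: [0.8, -1.1, -0.4]
finger_gap: -0.0
```

Request:
jog_arm(targets=[[-0.004, 0, 0, 0, 0, 0, 1], [-0.008, 0, 0, 0, 0, 0, 1], [-0.01, 0, 0, 0, 0, 0, 1], [-0.012, 0, 0, 0, 0, 0, 1], [-0.0135, 0, 0, 0, 0, 0, 1]])

```text
time: 26.7
tool_pos: [428.7, -137.0, 138.6]
tcp_rot: [-179.9, -0.0, -73.1]
ft_force: [-0.3, 0.2, 0.9]
finger_gap: 0.1
```

```bash
python3 -c "
from h import *
s=r.sense(); rd(); print(s['tcp_rot'],s['joint_pos'].round(1))"
```

```text
26.7 st [ -86.5 -149. ] 138.6 F st [-0.3, 0.1, 0.9] gap 0.1
[-1.79945448e+02 -4.34356506e-02 -7.31297143e+01] [-24.3 -12.9 114.8   0.   78.  138.9]
```

Request:
jog_arm(targets=[[-0.001, 0, 0, 0, 0, 0, 1], [-0.002, 0, 0, 0, 0, 0, 1], [-0.003, 0, 0, 0, 0, 0, 1], [-0.0035, 0, 0, 0, 0, 0, 1], [-0.004, 0, 0, 0, 0, 0, 1]])

```text
time: 27.12
tool_pos: [427.5, -134.1, 138.1]
tcp_rot: [-180.0, -0.1, -73.2]
ft_force: [1.6, -6.2, -0.9]
finger_gap: -0.1
```

```bash
python3 -c "
from h import *
rd()"
```

```text
27.12 st [ -88.4 -146.5] 138.1 F st [3.0, -5.6, -0.9] gap -0.1
```

Request:
jog_arm(targets=[[-0.0005, 0, 0, 0, 0, 0, 1], [-0.001, 0, 0, 0, 0, 0, 1], [-0.001, 0, 0, 0, 0, 0, 1]])

```text
time: 27.37
tool_pos: [427.4, -133.9, 138.2]
tcp_rot: [-180.0, -0.2, -73.2]
ft_force: [3.2, -8.8, -3.6]
finger_gap: -0.1
```

```bash
python3 -c "
from h import *
rd()"
```

```text
27.37 st [ -88.5 -146.3] 138.2 F st [5.2, -7.8, -3.6] gap -0.1
```

Request:
jog_arm(targets=[[-0.0005, 0, 0, 0, 0, 0, 1], [-0.001, 0, 0, 0, 0, 0, 1], [-0.0015, 0, 0, 0, 0, 0, 1], [-0.0015, 0, 0, 0, 0, 0, 1]])

```text
time: 27.7
tool_pos: [427.3, -133.7, 138.4]
tcp_rot: [-180.0, -0.3, -73.2]
ft_force: [4.6, -14.3, -5.1]
finger_gap: 0.1
```

```bash
python3 -c "
from h import *
rd()"
```

```text
27.7 st [ -88.6 -146.1] 138.4 F st [7.8, -12.8, -5.1] gap 0.1
```

Request:
jog_arm(targets=[[-0.0004, 0, 0, 0, 0, 0, 1], [-0.0008, 0, 0, 0, 0, 0, 1], [-0.001, 0, 0, 0, 0, 0, 1], [-0.001, 0, 0, 0, 0, 0, 1]])

```text
time: 28.03
tool_pos: [427.3, -133.5, 138.4]
tcp_rot: [-179.9, -0.4, -73.2]
ft_force: [6.8, -18.3, -7.1]
finger_gap: 0.3
```

```bash
python3 -c "
from h import *
rd(); p=snap('wrist','w15'); print(st(p['origin']),p['origin'],p['attitude'])"
```

```text
28.03 st [ -88.7 -145.9] 138.4 F st [10.9, -16.2, -7.1] gap 0.3
[ -50.8 -208.9] [ 449.47606227 -203.54135609  281.47089312] [ 1.63479845e+02  7.50380782e-02 -1.63259500e+02]
```

View pics/w15.png

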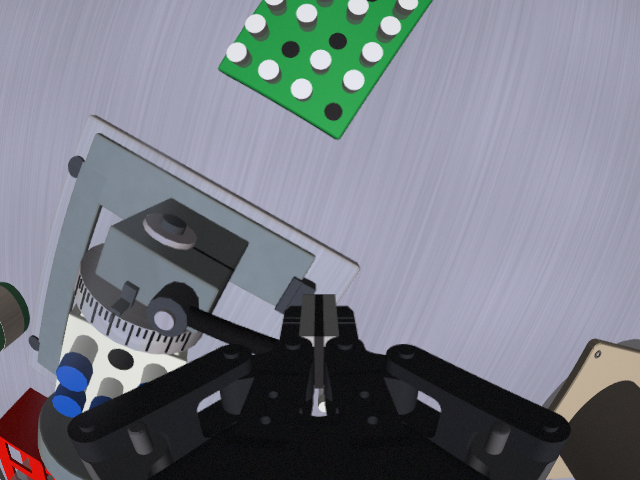

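```bash
python3 -c "
from h import *
p=snap('top')
f=lambda a,b:(230+a/5,180+b/5)
im=cv2.imread('pics/top3.png')
hsv=cv2.cvtColor(im,cv2.COLOR_BGR2HSV)
m=(hsv[...,2]>150)&(hsv[...,1]<40); m[:, :]&=True
mm=np.zeros_like(m); mm[215:265,280:332]=m[215:265,280:332]; m2=(hsv[...,0]>100)&(hsv[...,0]<125)&(hsv[...,1]>150); 
n,l,s,c=cv2.connectedComponentsWithStats(m2.astype(np.uint8)); 
for i in range(1,n):
  if s[i,4]>10 and 280<c[i,0]<335 and 210<c[i,1]<260: print('cap',c[i].round(1),st(onz(p,*c[i],140)))
for a,b in [(348,236),(431,317),(366,342)]: print('hole',st(onz(p,*f(a,b),125)))
for a,b in [(325,197),(492,245),(440,402),(278,347)]: print('corner',st(onz(p,*f(a,b),122)))
"
```

```text
cap [307.9 230.3] [  9.2 -10.6]
cap [318.  234.1] [  8.8 -37.5]
cap [294.8 235.6] [-14.5  15.3]
cap [304.8 239.4] [-15.2 -11.3]
cap [291.3 244.6] [-38.7  15.3]
cap [311.7 252.2] [-39.5 -38.6]
hole [12.9 13.4]
hole [-12.1 -40.2]
hole [-35.1 -14.1]
corner [28.6 31.8]
corner [ 33.9 -56.2]
corner [-50.5 -59. ]
corner [-52.   26.7]
```

The lever holds position while the force climbs to about 20 N, so this is a firm stop. It is the same spot as before, after a swing of about 65°, which is inside the stated range. Releasing.

Request:
jog_arm(targets=[[0.003, 0, 0, 0, 0, 0, 1], [0.008, 0, 0, 0, 0, 0, 1], [0.016, 0, 0, 0, 0, 0, 1], [0.026, 0, 0, 0, 0, 0, 1], [0.03, 0, 0, 0, 0, 0, 1]])

```text
time: 28.55
tool_pos: [435.2, -159.9, 137.9]
tcp_rot: [-180.0, -0.0, -73.2]
ft_force: [-0.0, -0.4, -0.9]
finger_gap: 0.0
```

Request:
jog_arm(targets=[[0, 0, -0.01, 0, 0, 0, 1], [0, 0, -0.035, 0, 0, 0, 1], [0, 0, -0.06, 0, 0, 0, 1], [0, 0, -0.085, 0, 0, -0.05, 1], [0, 0, -0.1, 0, 0, -0.1, 1]])

```text
time: 28.97
tool_pos: [435.6, -159.0, 241.7]
tcp_rot: [-179.9, -0.1, -67.3]
ft_force: [0.1, 0.4, 0.2]
finger_gap: -0.0
```

Request:
jog_arm(targets=[[-0.015, -0.0, 0, 0, 0, -0.12, 1], [-0.035, -0.0, 0, 0, 0, -0.24, 1], [-0.055, -0.0, 0, 0, 0, -0.36, 1], [-0.07, 0, 0, 0, 0, -0.48, 1], [-0.08, 0, 0, 0, 0, -0.6, 1]])

```text
time: 29.38
tool_pos: [403.6, -83.5, 238.7]
tcp_rot: [-180.0, -0.0, -32.7]
ft_force: [0.6, 0.2, -0.5]
finger_gap: 0.1
```

Request:
jog_arm(targets=[[0, 0, 0, 0, 0, -0.1, 1], [0, 0, 0, 0, 0, -0.22, 1], [0, 0, 0, 0, 0, -0.22, 1], [0, 0, 0, 0, 0, -0.22, 1]])

```text
time: 29.72
tool_pos: [404.2, -84.7, 238.5]
tcp_rot: [-180.0, -0.0, -20.6]
ft_force: [0.7, 0.3, 0.7]
finger_gap: -0.2
```

```bash
python3 -c "
from h import *
rd(); p=snap('wrist','w16'); print(p['origin'],st(p['origin']),p['attitude'])
print(proj(p,[*wd(0,-82),132],True))"
```

```text
29.72 st [-122.5 -103.9] 238.5 F st [0.6, 0.5, 0.7] gap -0.2
[ 474.77008434 -110.82289882  381.03300738] [ -47.8 -112.8] [ 1.63107820e+02  3.00437659e-02 -1.10674490e+02]
(np.float64(263.3893617027921), np.float64(71.92413983828914))
```

View pics/w16.png

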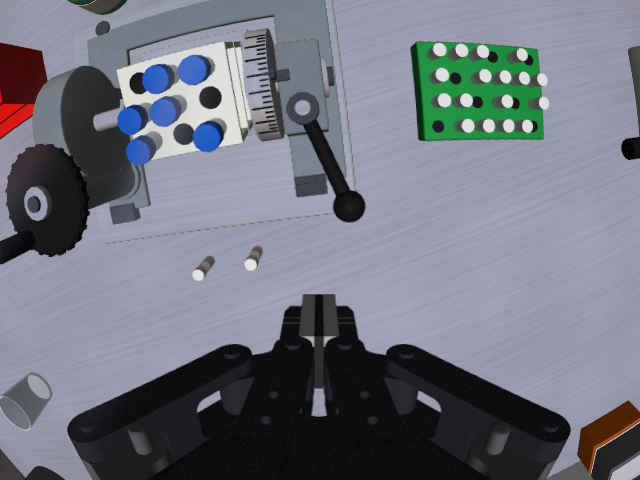

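```bash
python3 -c "
from h import *
p=snap('wrist','w17'); rd()
print('ball',st(onz(p,349,206,147,True)),'hub',st(onz(p,302.5,107,131,True)))
for u,v in [(354,205),(340,60),(350,170),(330,212),(200,230)]: print((u,v),st(onz(p,u,v,8,True)))
crop(p,235,20,140,120,5,'w17c'); crop(p,230,130,140,110,5,'w17d')"
```

```text
29.82 st [-122.5 -104. ] 238.2 F st [-0.6, 0.1, 0.4] gap 0.1
ball [ -95.  -126.5] hub [ -27.7 -104.7]
(354, 205) [-122.7 -139.8]
(340, 60) [  25.5 -143.3]
(350, 170) [ -86.5 -139.7]
(330, 212) [-127.  -114.5]
(200, 230) [-127.9   25.6]
```

View pics/w17c.png

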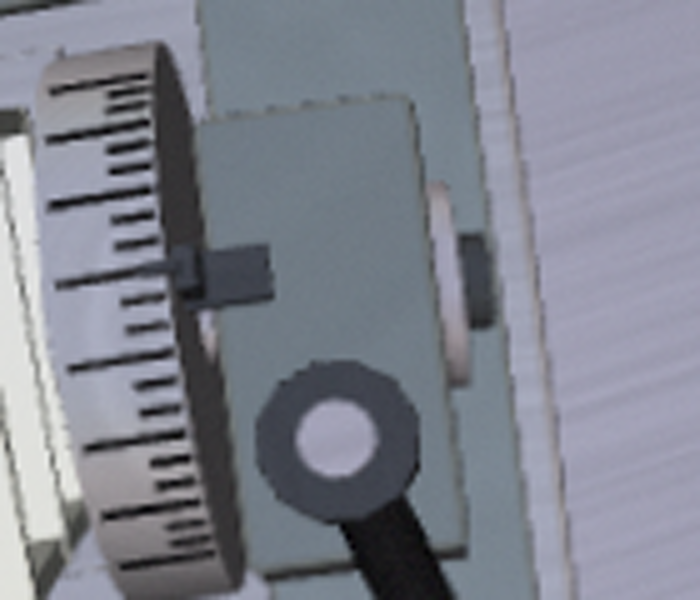

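View pics/w17d.png

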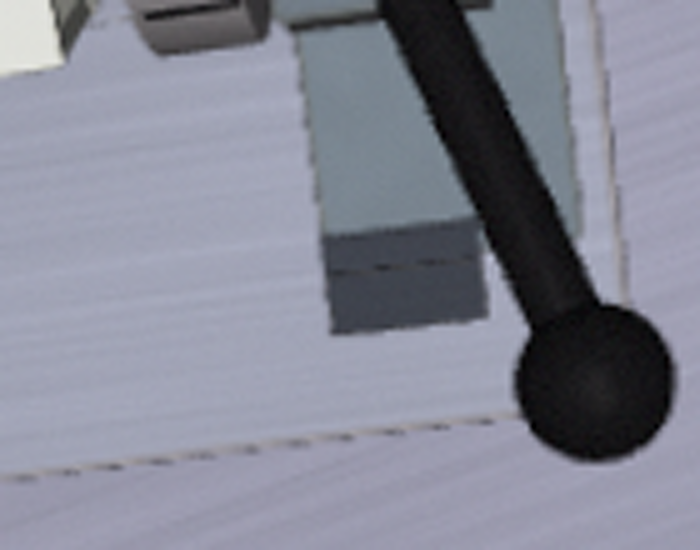

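```bash
python3 -c "
from h import *
rd(); print(r.hand_in())"
```

```text
29.82 st [-122.5 -104. ] 238.2 F st [-0.6, 0.1, 0.4] gap 0.1
the job is handed in; nothing more can be done
None
```

I cranked the cradle to the 15° line, pushed the clamp lever to its stop and handed the job in at 29.8 s. One check disagrees: I could not confirm that the clamp ball has passed the 124 mm limit.

- **Cradle:** I gripped the handle and turned the wheel clockwise about 935°, roughly 2.6 turns, following the circle by measured force. The pull towards the stage's front in the readings stayed at or below about 4.4 N, against the 9 N lift limit. By turn count the tilt is about 14.9°. The drum picture taken just after reads about 14.4°, and the last picture shows the long line at the pointer. All three are inside the ±1.2° band.
- **Head:** I did not measure its lift directly. I infer it stayed seated from the low forces.
- **Clamp:** With closed fingers I pushed the ball clockwise about 65°, until it met a firm stop. The position then held while I raised the force to about 17 N. I pushed again at a different angle, to about 20 N, and it stopped at the same place. Then I let go and lifted clear.
- **Ball position, the disagreement:** The cameras put the ball about 125 to 129 mm right of the base plate's centre, where the job asks for under 124 mm. Most readings, taken against the plate's edge, were near 128 mm. The lever would not move further, so I took the stop as the true end of its swing. I could not tell whether the gap is a calibration offset or real.
- **Other things:** The last pictures showed the vials and the green block in place. I had no unexpected contact readings, and the robot was touching nothing at hand-in.

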